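Hook the cup bracket on the slotted upright and fill it with sanding drums

TASK

Take the cup bracket standing on the bench, put its two claws into the slots of the upright and press it down until it is fully home and the spring latch has snapped out over its locking lug. Then move both sanding drums from the slanted wooden rack into the bracket's cup, standing on its floor with their shanks up, packed as a triangle with the post that is fixed in the cup. Leave the clamp, the carved oval and the jar where they are.

Things in the scene. Friction and masses are not known exactly. Their poses are not given: they have to be found in the camera images.
- bracket_mid (a point): Loose aluminium bracket, 0.26 kg, standing level on the bench. This point: its middle, in the grip web, 60 mm above its underside; x points to the claws, z up. Grip web: upright plate 8 mm thick (y), from x -22 to +62, z -25 to +25 mm; lower neck to the cup. Back plate at x +62 to +75, 30 mm wide, 116 mm high, its rear face at x +75. Cup axis at x -75.
- claw_low (a point): Lower of the bracket's two equal claws (the other is 56 mm higher): behind the rear face a shank 6 mm wide (y), 10 mm high, its underside at this point's height, 46 mm above the bracket's underside; at its end a tongue (5.5 to 10.5 mm behind the rear face, this point in its middle) reaching 16 mm down from here. Axes as the bracket's.
- lug (a point): Round locking lug (5 mm high, 30 mm wide) low on the bracket's rear side, flush with the rear face; this point is at its rear, 11 mm above the bracket's underside. It must pass below the latch nose.
- cup_floor (a point): Centre of the inner floor of the bracket's round cup, 5 mm above the bracket's underside; axes as the bracket's. Inner diameter 61 mm, inner depth 44 mm, outer diameter 71 mm. A fixed post 25 mm wide, 40 mm high stands in it, its axis at x +16 mm; the two drums fit beside it to make a triangle, axes at about x -8, y +14 and x -8, y -14 mm.
- post: Fixed steel slotted upright, a channel 44 mm wide, 30 mm deep, 260 mm high on a foot plate 8 mm thick (x -30 to +80 mm, 100 mm wide). Origin on the bench under its middle. Its slotted face, a 4 mm sheet, looks along the post's -x, at x -15 mm.
- slot_low (a point): Middle of the lower end of the lower slot, on the face of the upright; axes as the post's. Two slots, each 12 mm wide (y) and 36 mm high, the other 56 mm higher. The level bracket goes in along the post's +x, 16 to 26 mm above its home height, until its rear face meets the upright; then pressed down: tongues go behind the sheet, shanks rest on the slots' lower ends.
- post_home (a point): Where bracket_mid lies when the bracket is fully home (75 mm in front of the upright's face, 120 mm above the bench). Axes are the post's; the bracket's x, y and z are then along them.
- latch (a joint): Spring latch of the upright, m: 0 sprung out, to 0.007 pushed in. A rounded steel nose 18 mm wide, standing 3 mm out of the face, 78 mm above the bench. The lug pushes it in during the last 13 mm of the bracket's way down (about 6 to 20 N downward needed) and it springs out above the lug when home.
- rack: Fixed wooden rack, origin on the bench under its middle: block 150 mm wide (y), 75 mm deep, 47 mm thick, its top sloping 32 degrees down to the rack's -x side, at most 85 mm high. Two square sockets 26.5 mm wide, 32 mm deep, square to the slope, 72 mm apart along y; in each a drum whose shank leans 32 degrees from vertical towards the rack's -x.
- drum0_center (a point): Sanding drum 0, about 0.06 kg, both alike: brown cylinder 25 mm in diameter and 45 mm high with a chamfered foot, and above it a steel shank 10 mm in diameter and 40 mm long, by which it is held. Total 85 mm; this point is on the axis, half-way (42.5 mm above its foot, 2.5 mm below the brown part's top); z points along the axis to the shank's end.
- drum1_center (a point): Sanding drum 1, about 0.06 kg, both alike: brown cylinder 25 mm in diameter and 45 mm high with a chamfered foot, and above it a steel shank 10 mm in diameter and 40 mm long, by which it is held. Total 85 mm; this point is on the axis, half-way (42.5 mm above its foot, 2.5 mm below the brown part's top); z points along the axis to the shank's end.
- clamp: Bystander: yellow and black bar clamp about 240 mm long (y) and 32 mm high, lying on the bench; origin under its middle.
- oval: Bystander: carved wooden oval ring, 96 x 68 mm and 12 mm thick, lying on a pine board 18 mm thick (170 x 120 mm); origin under its middle.
- jar: Bystander: white jar with a black lid, 60 mm in diameter, 85 mm high; origin under its middle.
Not all that is in view belongs to the job. What is shaped like the part that bears drum1_center but green or pink is not meant.

How it is judged:
By the outcome, as a careful person would: the job done as asked, in the order asked, and still so for the second after the job is handed in, with the robot touching nothing.
It also fails if it takes over 67 s, if anything falls off the work surface, if the arm or the gripper's body presses on something with over 40 N, if the wrist force passes 120 N, or if a joint passes its speed limit or range.

ROBOT

A 7-joint arm with a two-finger parallel gripper is mounted at the origin on the work surface. World frame = base frame: x ahead of the robot, y to its left, z up, the work surface at z = 0. Lengths are in mm, angles in rad, forces in N, time in s.
With the tool pointing down it reaches from about 350 to 900 mm from the base axis. Payload 19.9 kg.
Tool frame: the origin (TCP) lies at the very end of the fingers, on their centre line; the grasp point (between the pads) lies 19 mm behind it; z points along the fingers, y is the direction in which the jaws open and shut (so a half turn about z gives the same grasp; the last joint's range is limited). The gripper opens to 85 mm and grips with 20 to 120 N. Pads are 22 mm wide; open, the fingers measure 114 mm over their backs; the gripper's body (76 mm by 85 mm) begins 54 mm behind the grasp point. The pads swing forward as they close: fully open they stand 13 mm farther back than shut.
Start: joints at [1.167, 0.417, -0.01, 1.614, 0.005, 1.111, -0.053], TCP at [221.802, -584.299, 231.26] pointing down, gripper open.
Joint ranges: [-2.81, 2.81], [-0.39, 2.02], [-1.27, 1.25], [0.06, 2.57], [-1.19, 4.33], [0.19, 2], [-2.82, 2.82]. Speed limits (rad/s): [1.89, 1.89, 2.39, 2.39, 3.01, 3.01, 3.01].

INTERFACE

Orientations are given as a unit quaternion [x, y, z, w].
In Python, from plant import sense, snapshot, calibration, finish_job, look_for, landmark_of gives the robot as it stands. The module is installed in compiled form; this text tells all that it offers.
- The arm moves only by the shell command python3 -m crank 'ROWS' [OPENING] [FORCE]. ROWS is JSON, a list of rows, each an object of numbers: "dx", "dy", "dz": the shift along the tool's x, y, z in mm; "ax", "ay", "az": the turn, a rotation vector about the tool's x, y, z in degrees. In form: [{"dx": .., "dy": .., "dz": .., "ax": .., "ay": .., "az": ..}, ...]. A call has 1 to 5 rows; each row shifts and turns the commanded pose from where the row before left it, along the tool's axes as they then stand; what a row does not reach is not made up. A row lasts 1/8 s, in which the tool goes at most 62.5 mm and 10.7 degrees, less where a joint would pass 70% of its speed; a pose out of reach is approached as far as the arm can. A call with a gripper value outside its range is refused whole. OPENING is the finger opening in mm, from 0 to 85.4, set as the call begins (- or left out, the last holds). The fingers move at their own pace and stop on an object; FORCE is the grip in N (left out, the last holds). Time passes only in rows, so rows that do not move let the fingers close. It gives the time, the measured TCP pose, the force and the opening at its end, in the units of the state.
- sense(): the state, without advancing time (a new reading comes with each control period).
- snapshot(name): name is "scene" or "top"; returns the picture (400x640x3 uint8, red, green, blue); there is no depth.
- calibration(name): a dict with "mtx" (3x3 intrinsics, pixels), "world_from_camera" (4x4, takes a point from camera to world coordinates). Camera axes: x right, y up, looking along -z (the intrinsics and any distortion apply to the point x, -y, -z); pixel columns grow to the right and rows downward; lengths in mm; the calibration is good to about 2 mm. A picture is of the moment at which its call begins. calibration takes no time and is no camera call.
- finish_job(): hands the job in, once; it reports no verdict.
Trained networks look in the newest picture that a camera, given by its name, has taken for a name from the list of things; names that differ only in an ending like _2 or _b are one class to them, and where a whole thing is asked for, a point or a joint stands for the part that bears it (a point fixed in the world has none). Each returns a list of dicts, best first, with "confidence" (0 to 1); they miss things now and then, are a little off and sometimes report something else, mostly with a low value. They report only what shows in the picture. A call takes as long as a camera call. They do not tell look-alikes from the thing itself.
- look_for(camera, query): "position" ([column, row] in pixels, amid what is visible of it).
- landmark_of(camera, query): "position" ([column, row] in pixels: a listed point, or the origin of a listed thing).
The state is a dict: "time": time; "joint_pos": joint angles; "joint_velocities": joint speeds; "tau": joint torques, N m; "eef_pos": TCP position; "ee_rot": TCP orientation; "wrist_force": force on the tool from outside, world axes, zero at the start; "ft_torque": the same for the moment, N m; "gripper_width": finger opening in mm.
Only numpy, scipy, OpenCV 4.12 (cv2) and the standard library are available. Lean on these libraries where they do the work, as an engineer would, in place of code of your own. Each camera call takes 0.05 s, during which the arm holds its last target.

## Working session

There is one attempt and no reset: what is moved stays moved. The work goes in short steps, Python scripts to look and compute and a shell command to move; the robot and the scene stay as the last step left them, time stands still between calls to the robot, and variables do not carry over. Pictures are saved under pics/ and viewed, and the job is handed in when it is done.

```bash
mkdir -p pics; ls
python3 - <<'E'
from plant import *
import cv2,numpy as np
s=sense(); print(s)
for n in ("scene","top"):
    im=snapshot(n); cv2.imwrite(f"pics/{n}0.png",im[:,:,::-1])
    c=calibration(n); print(n,{k:np.round(v,3).tolist() if not isinstance(v,str) else v for k,v in c.items()})
E
```

```text
pics
{'time': 0.0, 'joint_pos': array([ 1.16649613,  0.41801247, -0.01033383,  1.61420198,  0.00471888,
        1.11072717, -0.05301869]), 'joint_velocities': array([ 5.00345095e-05,  4.46733966e-04,  6.92805914e-04, -3.53748274e-04,
        1.30863408e-03,  8.74868872e-04, -4.70329411e-04]), 'tau': array([-1.05892468e-05, -8.64423966e+01,  6.79674670e-01, -4.34886754e+01,
        1.91636832e-02,  7.39026989e-03,  2.89696561e-05]), 'eef_pos': array([ 221.67686517, -583.96680452,  230.62443637]), 'ee_rot': array([ 9.83589485e-01,  1.80419747e-01, -1.68718417e-04, -6.40722543e-04]), 'wrist_force': array([0.46657541, 0.2823399 , 0.15317092]), 'ft_torque': array([ 0.01336808, -0.04795179,  0.02634343]), 'gripper_width': 85.25179623536586}
scene {'mtx': [[393.183, 0.0, 319.848], [0.0, 393.183, 197.157], [0.0, 0.0, 1.0]], 'world_from_camera': [[-0.527, -0.453, 0.719, 1224.548], [0.85, -0.276, 0.449, 337.058], [-0.005, 0.848, 0.53, 590.803], [0.0, 0.0, 0.0, 1.0]]}
top {'mtx': [[362.461, 0.0, 318.581], [0.0, 362.461, 199.536], [0.0, 0.0, 1.0]], 'world_from_camera': [[0.003, 0.994, -0.109, 464.301], [-1.0, 0.006, 0.026, -53.929], [0.027, 0.109, 0.994, 973.551], [0.0, 0.0, 0.0, 1.0]]}
```

View pics/scene0.png

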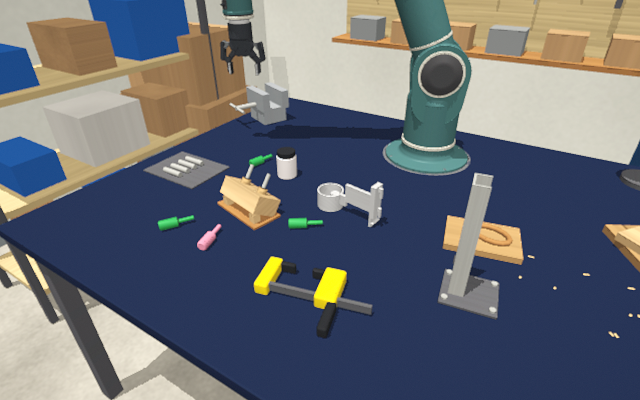

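View pics/top0.png

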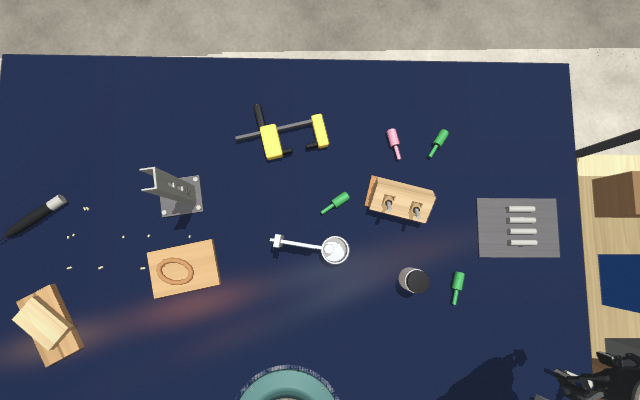

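```bash
cat > h.py <<'E'
import numpy as np,cv2
from plant import *
from scipy.spatial.transform import Rotation as R
C={n:calibration(n) for n in("scene","top")}
def ray(n,p):
    K=np.array(C[n]["mtx"]);T=np.array(C[n]["world_from_camera"])
    d=np.linalg.solve(K,[p[0],p[1],1.]);d=np.array([d[0],-d[1],-d[2]])
    d=T[:3,:3]@d;return T[:3,3],d/np.linalg.norm(d)
def atz(n,p,z):
    o,d=ray(n,p);return o+d*(z-o[2])/d[2]
def tri(p1,p2):
    o1,d1=ray("scene",p1);o2,d2=ray("top",p2)
    A=np.stack([d1,-d2],1);t=np.linalg.lstsq(A,o2-o1,rcond=None)[0]
    a=o1+t[0]*d1;b=o2+t[1]*d2
    return (a+b)/2,np.linalg.norm(a-b)
def proj(n,P):
    K=np.array(C[n]["mtx"]);T=np.array(C[n]["world_from_camera"])
    c=T[:3,:3].T@(np.asarray(P,float)-T[:3,3]);c=np.array([c[0],-c[1],-c[2]])
    u=K@c;return u[:2]/u[2]
E
python3 - <<'E'
from h import *
print(C["scene"].keys())
for q in ["bracket_mid","claw_low","lug","cup_floor","post","slot_low","post_home","rack","drum0_center","drum1_center"]:
    r={}
    for n in C:
        L=landmark_of(n,q); r[n]=L
        print(q,n,[(np.round(l["position"],1).tolist(),round(l["confidence"],2)) for l in L[:4]])
    if r["scene"] and r["top"]:
        for a in r["scene"][:3]:
            for b in r["top"][:3]:
                P,e=tri(a["position"],b["position"]); 
                if e<15: print("   ",np.round(P,1),round(e,1))
print(sense()["time"])
E
```

```text
dict_keys(['mtx', 'world_from_camera'])
bracket_mid scene [([352.3, 194.2], 0.94)]
bracket_mid top [([307.7, 245.9], 0.85)]
    [447.6 -50.3  58.5] 1.9
claw_low scene [([380.2, 214.6], 0.6)]
claw_low top [([273.8, 243.1], 0.65)]
    [454.7  35.6  29.6] 1.5
lug scene [([379.2, 223.0], 0.64)]
lug top [([276.7, 241.8], 0.97)]
    [456.8  32.9   3.9] 3.9
cup_floor scene [([328.8, 205.7], 0.9)]
cup_floor top [([334.0, 248.9], 0.62)]
    [ 439.6 -122.6   -6.3] 2.3
post scene [([454.7, 291.0], 0.92)]
post top [([188.5, 193.1], 0.87)]
    [587.3 266.1   1.2] 6.0
slot_low scene [([455.4, 246.0], 0.9)]
slot_low top [([184.3, 185.9], 0.85), ([307.9, 247.4], 0.26)]
    [589.5 244.5 110.8] 2.3
post_home scene []
post_home top [([210.9, 180.0], 0.61)]
rack scene [([375.4, 224.1], 0.5), ([313.1, 299.5], 0.3)]
rack top [([399.1, 199.1], 0.68)]
drum0_center scene [([247.8, 179.5], 0.63)]
drum0_center top [([411.5, 207.6], 0.66)]
    [ 545.5 -312.8   71.9] 3.0
drum1_center scene [([301.2, 221.4], 0.82), ([209.3, 238.8], 0.67), ([263.5, 186.0], 0.64), ([176.6, 222.8], 0.63)]
drum1_center top [([455.2, 289.3], 0.71), ([335.7, 200.0], 0.66), ([441.3, 139.9], 0.61), ([390.4, 144.0], 0.6)]
    [ 569.2 -125.8   18.3] 2.8
1.1
```

Run:
```python
import cv2
a=cv2.imread("pics/top0.png");s=cv2.imread("pics/scene0.png")
r=lambda i,f:cv2.resize(i,None,fx=f,fy=f,interpolation=cv2.INTER_CUBIC)
cv2.imwrite("pics/c1.png",r(a[155:225,130:220],8))
cv2.imwrite("pics/c2.png",r(a[165:275,260:440],4.4))
cv2.imwrite("pics/c3.png",r(s[165:320,425:520],3.8))
cv2.imwrite("pics/c4.png",r(s[150:250,200:400],4))
```

```text
(no output)
```

View pics/c1.png

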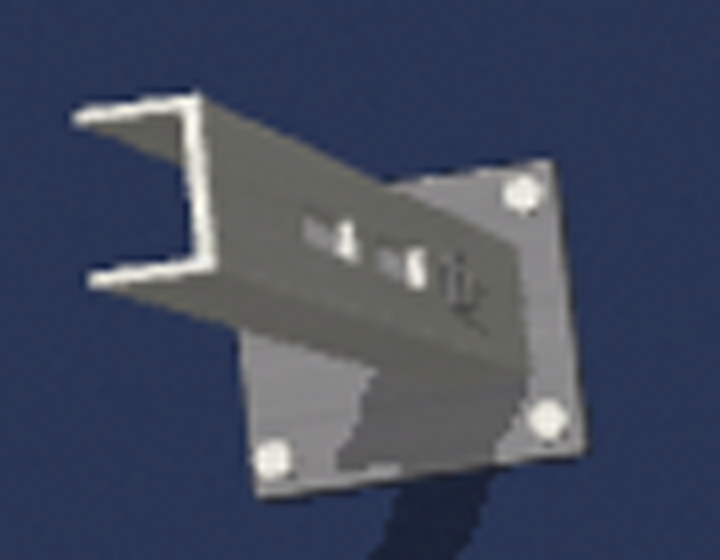

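View pics/c2.png

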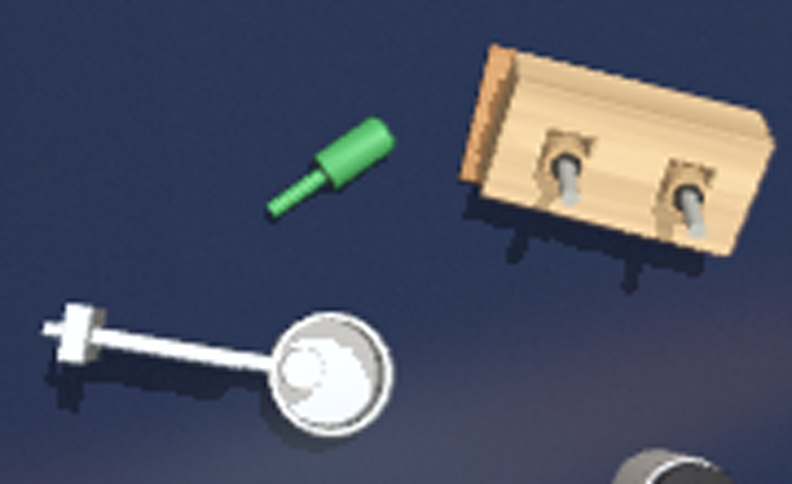

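View pics/c3.png

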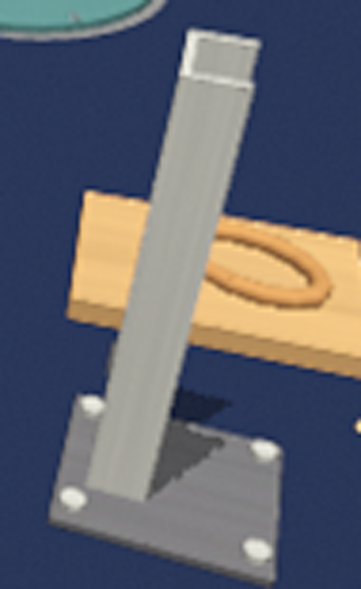

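View pics/c4.png

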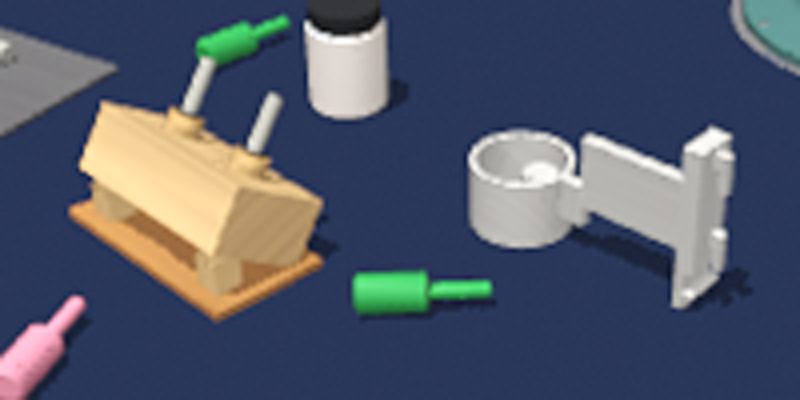

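```bash
cat > fit.py <<'E'
from h import *
from scipy.optimize import least_squares
def fit(obs,x0,zfree=False):
    def w(p,P):
        c,s=np.cos(p[2]),np.sin(p[2]);P=np.array(P,float)
        return np.array([p[0]+c*P[0]-s*P[1],p[1]+s*P[0]+c*P[1],P[2]])
    f=lambda p:np.concatenate([proj(n,w(p,P))-np.array(u) for n,u,P in obs])
    r=least_squares(f,x0,x_scale=[1,1,.01],loss="soft_l1",f_scale=1.)
    return r.x,f(r.x).reshape(-1,2)
def crop(u,f,o): return [(u[0]+.5)/f-.5+o[0],(u[1]+.5)/f-.5+o[1]]
E
python3 - <<'E'
from fit import *
T=lambda u,P:("top",crop(u,8,(130,155)),P)
S=lambda u,P:("scene",crop(u,3.8,(425,165)),P)
ob=[T((198,97),(-15,-22,260)),T((215,268),(-15,22,260)),T((75,118),(15,-22,260)),T((92,283),(15,22,260)),
T((550,162),(-30,-50,8)),T((585,452),(-30,50,8)),T((258,495),(80,50,8)),
S((180,77),(-15,-22,260)),S((188,33),(-15,22,260)),S((260,43),(15,22,260)),S((252,85),(15,-22,260)),
S((50,517),(-30,-50,8)),S((272,577),(80,-50,8)),S((80,397),(-30,50,8)),S((282,455),(80,50,8)),
]
for o in (ob,[a for a in ob if a[0]=="top"],[a for a in ob if a[0]=="scene"]):
    p,r=fit(o,[587,266,1.6]);print(np.round(p,3),np.degrees(p[2]),np.round(r,1).tolist())
# bracket
T=lambda u,P:("top",crop(u,4.4,(260,165)),P)
S=lambda u,P:("scene",crop(u,4,(200,150)),P)
ob=[T((68,303),(75,-15,116)),T((58,358),(75,15,116)),T((331,374),(-75,0,49)),T((98,308),(62,-15,116)),T((88,361),(62,15,116)),
S((522,158),(-75,0,49)),S((684,141),(62,-15,116)),S((709,127),(62,15,116)),S((734,133),(75,15,116)),S((676,305),(75-13,-15,0))]
for o in (ob,[a for a in ob if a[0]=="top"],[a for a in ob if a[0]=="scene"]):
    p,r=fit(o,[447,-50,1.4]);print(np.round(p,3),np.degrees(p[2]),np.round(r,1).tolist())
E
```

```text
[583.578 263.994   1.714] 98.20978377001522 [[0.1, -0.7], [-0.0, -0.3], [0.1, -1.3], [-0.1, -0.1], [0.6, -0.8], [0.2, -0.2], [-0.8, 0.1], [0.2, -1.3], [0.6, -1.2], [-0.1, -0.6], [0.4, 0.2], [-0.6, -1.2], [0.8, 0.5], [-0.7, -1.4], [0.6, -2.4]]
[582.526 264.017   1.721] 98.59470801131222 [[-0.1, -0.2], [0.0, 0.2], [-0.0, -0.8], [-0.0, 0.5], [0.4, -0.5], [0.3, 0.1], [-0.7, 0.7]]
[586.646 264.348   1.711] 98.01945035392414 [[-0.0, -0.4], [0.4, -0.5], [-0.2, 0.2], [0.2, 1.1], [-1.0, -0.2], [0.5, 1.7], [-0.9, -0.6], [0.5, -1.3]]
[450.986 -46.72    1.411] 80.85025251018413 [[0.2, 0.0], [0.2, 0.2], [0.3, -0.1], [-1.1, -0.2], [-1.1, 0.5], [-0.1, -0.5], [-0.1, 1.2], [0.8, -0.1], [-1.0, 0.1], [-0.9, -0.4]]
[450.933 -47.259   1.405] 80.52583594498073 [[0.5, -0.1], [0.5, 0.1], [0.5, 0.1], [-0.8, -0.3], [-0.9, 0.3]]
[451.202 -46.169   1.426] 81.7250323779448 [[-0.2, -0.2], [0.4, 1.1], [1.1, -0.2], [-0.6, 0.0], [-0.5, -0.4]]
```

```bash
cat > plan.py <<'E'
from h import *
def Rdown(yaw_x_deg,tilt=None):
    # tool z down, tool x at given yaw
    c,s=np.cos(np.radians(yaw_x_deg)),np.sin(np.radians(yaw_x_deg))
    return np.array([[c,s,0],[s,-c,0],[0,0,-1]])
def plan(pos,Rt,n=None,vmax=60,wmax=10.5):
    s=sense();p0=np.array(s["eef_pos"]);R0=R.from_quat(s["ee_rot"]).as_matrix()
    pos=np.array(pos,float)
    rv=R.from_matrix(R0.T@Rt).as_rotvec(); d=pos-p0
    m=int(np.ceil(max(np.linalg.norm(d)/vmax,np.degrees(np.linalg.norm(rv))/wmax,1)));n=n or m
    print("t",round(s["time"],2),"at",np.round(p0,1),"width",round(s["gripper_width"],1),"F",np.round(s["wrist_force"],1),"M",np.round(s["ft_torque"],2),"need d",np.round(d,1),"rot deg",np.round(np.degrees(rv),2),"rows",n)
    for i in range(n):
        Ri=R0@R.from_rotvec(rv*i/n).as_matrix()
        t=Ri.T@d/n; a=np.degrees(rv)/n
        print(i,"d",np.round(t,1).tolist(),"a",np.round(a,2).tolist())
E
python3 - <<'E'
from plan import *
plan([453,-35,150],Rdown(80.7))
E
```

```text
t 1.1 at [ 221.8 -584.3  231.3] width 85.4 F [ 1.2 -0.1  0.7] M [-0.01 -0.02  0.02] need d [231.2 549.3 -81.3] rot deg [ -0.     0.   -59.91] rows 11
0 d [37.4, -39.2, 7.4] a [-0.0, 0.0, -5.45]
1 d [40.9, -35.5, 7.4] a [-0.0, 0.0, -5.45]
2 d [44.1, -31.5, 7.4] a [-0.0, 0.0, -5.45]
3 d [46.9, -27.1, 7.4] a [-0.0, 0.0, -5.45]
4 d [49.3, -22.6, 7.4] a [-0.0, 0.0, -5.45]
5 d [51.2, -17.8, 7.4] a [-0.0, 0.0, -5.45]
6 d [52.6, -12.8, 7.4] a [-0.0, 0.0, -5.45]
7 d [53.6, -7.8, 7.4] a [-0.0, 0.0, -5.45]
8 d [54.1, -2.7, 7.4] a [-0.0, 0.0, -5.45]
9 d [54.1, 2.5, 7.4] a [-0.0, 0.0, -5.45]
10 d [53.6, 7.6, 7.4] a [-0.0, 0.0, -5.45]
```

```bash
python3 -m crank '[{"dx":37,"dy":-39,"az":-5.5},{"dx":41,"dy":-35.5,"az":-5.5},{"dx":44,"dy":-31.5,"az":-5.5},{"dx":47,"dy":-27,"az":-5.5},{"dx":49,"dy":-22.5,"az":-5.5}]' 60 40; python3 -m crank '[{"dx":51,"dy":-18,"az":-5.5},{"dx":52.5,"dy":-13,"az":-5.5},{"dx":53.5,"dy":-8,"az":-5.5},{"dx":54,"dy":-2.5,"az":-5.5},{"dx":54,"dy":2.5,"az":-5.5}]'
python3 - <<'E'
from plan import *
plan([453,-35,130],Rdown(80.7))
E
```

```text
t 1.1 at [ 221.8 -584.3  231.3] width 85.4 F [ 1.2 -0.1  0.7] M [-0.01 -0.02  0.02] need d [ 231.2  549.3 -101.3] rot deg [ -0.     0.   -59.91] rows 11
0 d [37.4, -39.2, 9.2] a [-0.0, 0.0, -5.45]
1 d [40.9, -35.5, 9.2] a [-0.0, 0.0, -5.45]
2 d [44.1, -31.5, 9.2] a [-0.0, 0.0, -5.45]
3 d [46.9, -27.1, 9.2] a [-0.0, 0.0, -5.45]
4 d [49.3, -22.6, 9.2] a [-0.0, 0.0, -5.45]
5 d [51.2, -17.8, 9.2] a [-0.0, 0.0, -5.45]
6 d [52.6, -12.8, 9.2] a [-0.0, 0.0, -5.45]
7 d [53.6, -7.8, 9.2] a [-0.0, 0.0, -5.45]
8 d [54.1, -2.7, 9.2] a [-0.0, 0.0, -5.45]
9 d [54.1, 2.5, 9.2] a [-0.0, 0.0, -5.45]
10 d [53.6, 7.6, 9.2] a [-0.0, 0.0, -5.45]$[0]: bad value
$[0]: bad value
```

```bash
python3 -m crank '[{"dx":37,"dy":-39,"dz":0,"ax":0,"ay":0,"az":-5.5},{"dx":41,"dy":-35.5,"dz":0,"ax":0,"ay":0,"az":-5.5},{"dx":44,"dy":-31.5,"dz":0,"ax":0,"ay":0,"az":-5.5},{"dx":47,"dy":-27,"dz":0,"ax":0,"ay":0,"az":-5.5},{"dx":49,"dy":-22.5,"dz":0,"ax":0,"ay":0,"az":-5.5}]' 60 40
python3 - <<'E'
from plan import *
plan([453,-35,130],Rdown(80.7))
E
```

```text
time: 1.72
eef_pos: [326.6, -333.4, 231.5]
ee_rot: [0.912, 0.411, 0.0, 0.0]
wrist_force: [0.6, -0.8, 0.5]
gripper_width: 60.0
t 1.73 at [ 326.6 -333.4  231.5] width 60.0 F [ 0.6 -0.8  0.5] M [ 0.01 -0.03 -0.06] need d [ 126.4  298.4 -101.5] rot deg [ 3.000e-02  2.000e-02 -3.223e+01] rows 6
0 d [51.2, -17.2, 16.9] a [0.0, 0.0, -5.37]
1 d [52.6, -12.3, 16.9] a [0.0, 0.0, -5.37]
2 d [53.5, -7.4, 16.9] a [0.0, 0.0, -5.37]
3 d [54.0, -2.3, 16.9] a [0.0, 0.0, -5.37]
4 d [53.9, 2.7, 16.9] a [0.0, 0.0, -5.37]
5 d [53.4, 7.8, 16.9] a [0.0, 0.0, -5.37]
```

Worked with all keys. Continue.

```bash
python3 -m crank '[{"dx":51,"dy":-17,"dz":0,"ax":0,"ay":0,"az":-5.4},{"dx":52.5,"dy":-12.5,"dz":10,"ax":0,"ay":0,"az":-5.4},{"dx":53.5,"dy":-7.5,"dz":17,"ax":0,"ay":0,"az":-5.4},{"dx":54,"dy":-2.5,"dz":17,"ax":0,"ay":0,"az":-5.4},{"dx":54,"dy":2.5,"dz":17,"ax":0,"ay":0,"az":-5.4}]'
python3 - <<'E'
from plan import *
plan([453,-35,130],Rdown(80.7))
E
```

```text
time: 2.35
eef_pos: [431.9, -85.0, 170.1]
ee_rot: [0.791, 0.612, 0.0, 0.0]
wrist_force: [1.9, -0.8, -0.7]
gripper_width: 60.4
t 2.35 at [431.9 -85.  170.1] width 60.4 F [ 1.9 -0.8 -0.7] M [-0.11 -0.03 -0.  ] need d [ 21.1  50.  -40.1] rot deg [ 0.05  0.01 -5.25] rows 2
0 d [26.8, 3.9, 20.1] a [0.03, 0.0, -2.63]
1 d [26.6, 5.1, 20.1] a [0.03, 0.0, -2.63]
```

```bash
python3 -m crank '[{"dx":27,"dy":4,"dz":20,"ax":0,"ay":0,"az":-2.6},{"dx":26.5,"dy":5,"dz":20,"ax":0,"ay":0,"az":-2.6},{"dx":0,"dy":0,"dz":0,"ax":0,"ay":0,"az":0}]'
python3 - <<'E'
from plan import *
plan([453,-35,41],Rdown(80.7))
r=lambda i,f:cv2.resize(i,None,fx=f,fy=f,interpolation=cv2.INTER_CUBIC)
for n in C:
    im=snapshot(n)[:,:,::-1]
    cv2.imwrite(f"pics/{n}1.png",im)
a=cv2.imread("pics/top1.png");cv2.imwrite("pics/t1.png",r(a[190:290,240:370],6))
b=cv2.imread("pics/scene1.png");cv2.imwrite("pics/s1.png",r(b[100:250,290:420],4))
E
```

```text
time: 2.72
eef_pos: [452.3, -34.8, 129.3]
ee_rot: [0.762, 0.647, -0.0, -0.001]
wrist_force: [-0.9, -0.5, 0.4]
gripper_width: 60.0
t 2.73 at [452.3 -34.8 129.3] width 60.0 F [-0.9 -0.5  0.4] M [-0.02 -0.01 -0.02] need d [  0.7  -0.2 -88.3] rot deg [-0.11 -0.05 -0.02] rows 2
0 d [-0.1, 0.4, 44.1] a [-0.06, -0.03, -0.01]
1 d [-0.1, 0.4, 44.1] a [-0.06, -0.03, -0.01]
```

View pics/t1.png

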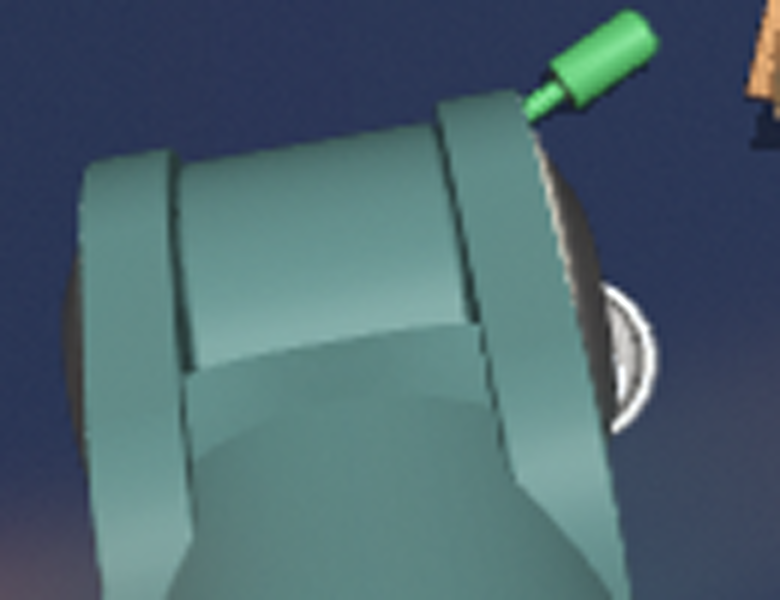

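View pics/s1.png

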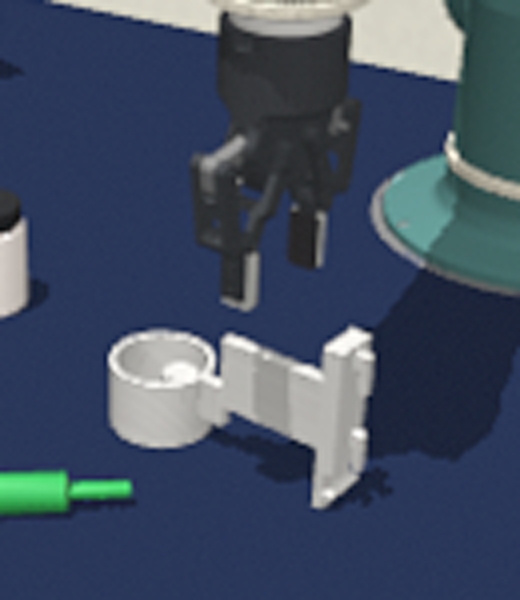

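Run:
```python
from h import *
for z in range(120,420,20): print(z,np.round(proj("scene",[452,-35,z]),1))
```

```text
120 [357.5 175.5]
140 [357.9 168.3]
160 [358.3 161. ]
180 [358.7 153.5]
200 [359.1 145.8]
220 [359.5 138. ]
240 [359.9 130. ]
260 [360.3 121.7]
280 [360.8 113.3]
300 [361.2 104.7]
320 [361.7  95.9]
340 [362.1  86.8]
360 [362.6  77.6]
380 [363.1  68. ]
400 [363.6  58.3]
```

View pics/scene1.png

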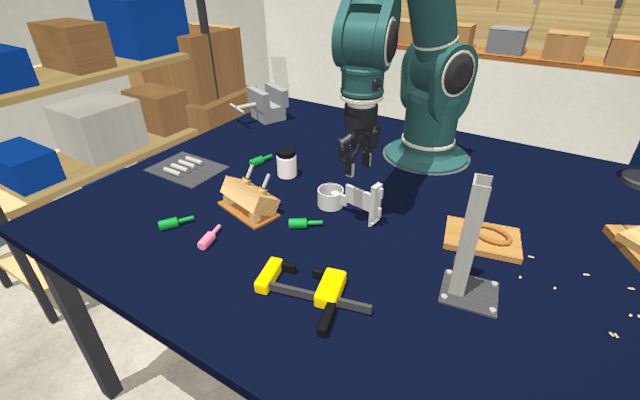

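```bash
python3 -m crank '[{"dx":0,"dy":0.4,"dz":44,"ax":0,"ay":0,"az":0},{"dx":0,"dy":0.4,"dz":30,"ax":0,"ay":0,"az":0},{"dx":0,"dy":0,"dz":14,"ax":0,"ay":0,"az":0},{"dx":0,"dy":0,"dz":0,"ax":0,"ay":0,"az":0}]'; python3 -m crank '[{"dx":0,"dy":0,"dz":0,"ax":0,"ay":0,"az":0},{"dx":0,"dy":0,"dz":0,"ax":0,"ay":0,"az":0},{"dx":0,"dy":0,"dz":0,"ax":0,"ay":0,"az":0},{"dx":0,"dy":0,"dz":0,"ax":0,"ay":0,"az":0}]' 0 60
python3 - <<'E'
from plan import *
plan([453,-35,41],Rdown(80.7))
E
```

```text
time: 3.32
eef_pos: [453.2, -37.1, 42.4]
ee_rot: [0.764, 0.646, -0.0, -0.0]
wrist_force: [0.7, 0.2, 0.2]
gripper_width: 60.4
time: 3.82
eef_pos: [453.6, -36.8, 42.9]
ee_rot: [0.763, 0.646, 0.0, 0.0]
wrist_force: [-2.0, -1.4, 9.9]
gripper_width: 7.5
t 3.83 at [453.6 -36.8  42.9] width 7.5 F [-2.  -1.4  9.9] M [-0.09  0.48  0.03] need d [-0.6  1.8 -1.9] rot deg [ 0.05  0.01 -0.22] rows 1
0 d [1.7, -0.9, 1.9] a [0.05, 0.01, -0.22]
```

```bash
python3 -m crank '[{"dx":0,"dy":0,"dz":0,"ax":0,"ay":0,"az":0},{"dx":0,"dy":0,"dz":-20,"ax":0,"ay":0,"az":0},{"dx":0,"dy":0,"dz":-40,"ax":0,"ay":0,"az":0},{"dx":0,"dy":0,"dz":-35,"ax":0,"ay":0,"az":0},{"dx":0,"dy":0,"dz":0,"ax":0,"ay":0,"az":0}]' 0 120
python3 - <<'E'
from plan import *
plan([601.8,140.8,138],Rdown(98.4),n=8)
E
```

```text
time: 4.45
eef_pos: [454.5, -36.9, 139.4]
ee_rot: [0.763, 0.646, 0.001, 0.002]
wrist_force: [0.2, -0.3, -2.9]
gripper_width: 6.4
t 4.45 at [454.5 -36.9 139.4] width 6.4 F [ 0.2 -0.3 -2.9] M [ 0.05 -0.01 -0.  ] need d [147.3 177.7  -1.4] rot deg [  0.22   0.06 -17.93] rows 8
0 d [25.0, 14.5, 0.2] a [0.03, 0.01, -2.24]
1 d [24.4, 15.5, 0.2] a [0.03, 0.01, -2.24]
2 d [23.7, 16.4, 0.2] a [0.03, 0.01, -2.24]
3 d [23.1, 17.3, 0.2] a [0.03, 0.01, -2.24]
4 d [22.4, 18.2, 0.2] a [0.03, 0.01, -2.24]
5 d [21.7, 19.1, 0.2] a [0.03, 0.01, -2.24]
6 d [20.9, 19.9, 0.2] a [0.03, 0.01, -2.24]
7 d [20.1, 20.7, 0.2] a [0.03, 0.01, -2.24]
```

```bash
python3 -m crank '[{"dx":25,"dy":14.5,"dz":0,"ax":0,"ay":0,"az":-2.2},{"dx":24.5,"dy":15.5,"dz":0,"ax":0,"ay":0,"az":-2.2},{"dx":23.5,"dy":16.5,"dz":0,"ax":0,"ay":0,"az":-2.2},{"dx":23,"dy":17.5,"dz":0,"ax":0,"ay":0,"az":-2.2},{"dx":22.5,"dy":18,"dz":0,"ax":0,"ay":0,"az":-2.2}]'; python3 -m crank '[{"dx":21.5,"dy":19,"dz":0,"ax":0,"ay":0,"az":-2.2},{"dx":21,"dy":20,"dz":0,"ax":0,"ay":0,"az":-2.2},{"dx":20,"dy":20.5,"dz":0,"ax":0,"ay":0,"az":-2.2},{"dx":0,"dy":0,"dz":0,"ax":0,"ay":0,"az":0}]'
python3 - <<'E'
from plan import *
plan([601.8,140.8,125],Rdown(98.4))
r=lambda i,f:cv2.resize(i,None,fx=f,fy=f,interpolation=cv2.INTER_CUBIC)
for n in C:
    im=snapshot(n)[:,:,::-1]
    cv2.imwrite(f"pics/{n}2.png",im)
a=cv2.imread("pics/top2.png");cv2.imwrite("pics/t2.png",r(a[130:230,140:300],5))
b=cv2.imread("pics/scene2.png");cv2.imwrite("pics/s2.png",r(b[150:310,360:510],3.7))
E
```

```text
time: 5.08
eef_pos: [545.7, 74.8, 136.0]
ee_rot: [0.697, 0.717, -0.001, -0.001]
wrist_force: [0.0, -0.3, -2.7]
gripper_width: 6.7
time: 5.58
eef_pos: [601.0, 142.3, 135.7]
ee_rot: [0.655, 0.756, -0.0, -0.001]
wrist_force: [0.1, 0.0, -2.5]
gripper_width: 6.6
t 5.58 at [601.  142.3 135.7] width 6.6 F [ 0.1  0.  -2.5] M [-0.04  0.02 -0.05] need d [  0.8  -1.5 -10.7] rot deg [-0.08 -0.07 -0.17] rows 1
0 d [-1.6, 0.6, 10.7] a [-0.08, -0.07, -0.17]
```

View pics/t2.png

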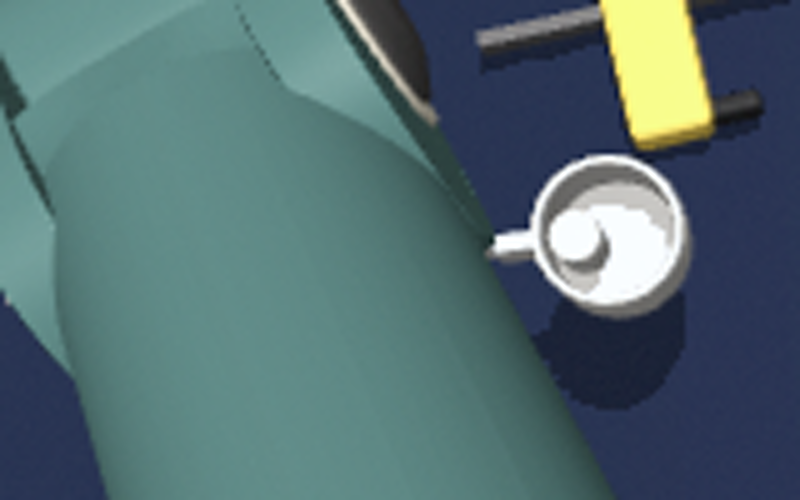

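View pics/s2.png

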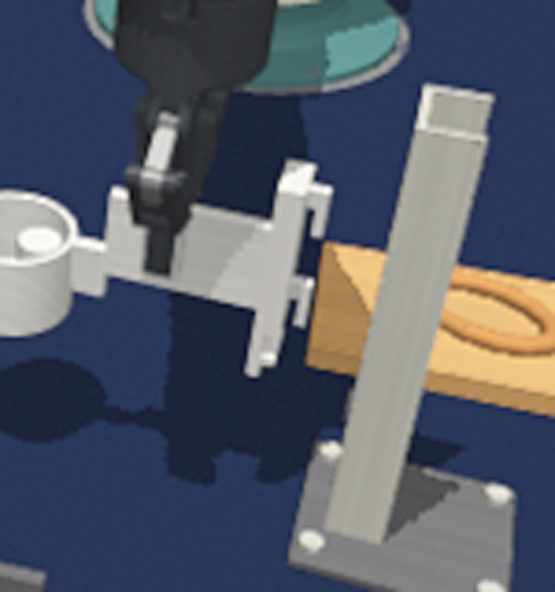

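```bash
cat > ov.py <<'E'
from fit import *
def W(p,P,z0=0):
    c,s=np.cos(p[2]),np.sin(p[2]);return [p[0]+c*P[0]-s*P[1],p[1]+s*P[0]+c*P[1],P[2]+z0]
def box(x,y,z):
    v=[(a,b,c) for a in x for b in y for c in z];E=[]
    for i in range(8):
        for j in range(i):
            if sum(v[i][k]!=v[j][k] for k in range(3))==1:E.append([v[i],v[j]])
    return E
def circ(cx,cy,r,z): return [[(cx+r*np.cos(t),cy+r*np.sin(t),z) for t in np.linspace(0,2*np.pi,40)]]
BR=box((62,75),(-15,15),(0,116))+box((-22,62),(-4,4),(35,85))+circ(-75,0,35.5,49)+circ(-75,0,35.5,0)+circ(-75,0,30.5,49)+circ(-59,0,12.5,45)+box((75,85.5),(-3,3),(46,56))+box((75,85.5),(-3,3),(102,112))
PO=box((-15,15),(-22,22),(8,260))+box((-30,80),(-50,50),(0,8))
def draw(im,n,obj,p,z0,f,o,col):
    for L in obj:
        q=np.array([proj(n,W(p,P,z0)) for P in L]);q=(q-np.array(o)+.5)*f-.5
        cv2.polylines(im,[np.round(q*8).astype(np.int32)],False,col,1,cv2.LINE_AA,3)
E
python3 - <<'E'
from ov import *
post=[583.6,264,np.radians(98.35)]
yaw=np.radians(98.25);u=np.array([np.cos(yaw),np.sin(yaw)])
m=np.array([601,142.3])-10.4*u;br=[m[0],m[1],yaw];print(br)
for n,(x0,x1,y0,y1),f in (("scene",(320,510,150,310),4.2),("top",(140,300,130,230),5)):
    a=cv2.imread(f"pics/{n}2.png");a=cv2.resize(a[y0:y1,x0:x1],None,fx=f,fy=f,interpolation=cv2.INTER_CUBIC)
    draw(a,n,PO,post,0,f,(x0,y0),(0,0,255));draw(a,n,BR,br,92.8,f,(x0,y0),(0,255,0))
    cv2.imwrite(f"pics/ov2{n}.png",a)
E
```

```text
[np.float64(602.4923232687082), np.float64(132.00762557707543), np.float64(1.714785990084429)]
```

View pics/ov2scene.png

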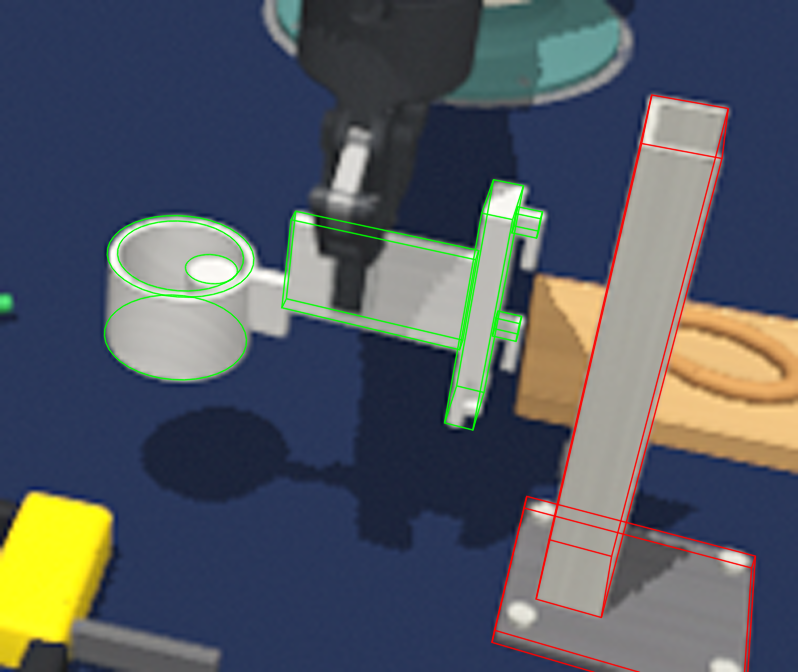

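View pics/ov2top.png

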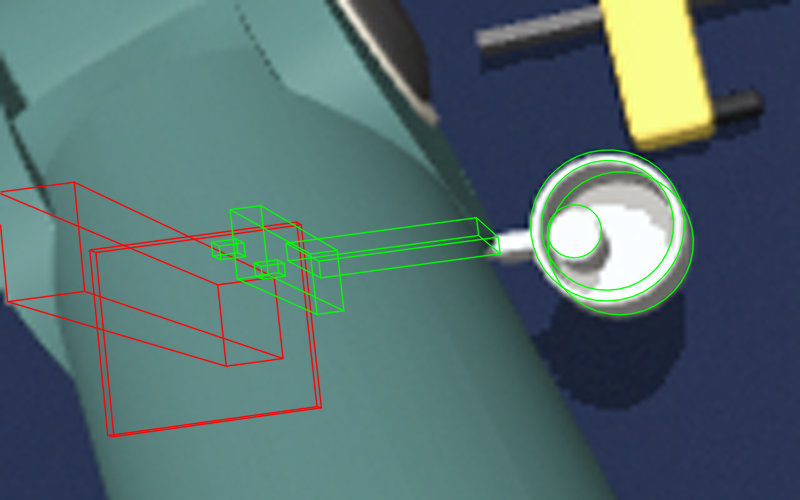

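Run:
```python
from ov import *
post=[583.6,264,np.radians(98.35)]
for n,k,(x0,x1,y0,y1),f in (("scene",2,(435,505,165,320),0),("top",0,(130,215,155,225),9)):
    a=cv2.imread(f"pics/{n}{k}.png")
    if n=="scene":
        for nm,(x0,x1,y0,y1) in (("a",(455,505,165,215)),("b",(432,507,262,318))):
            f=10 if nm=="b" else 11
            b=cv2.resize(a[y0:y1,x0:x1],None,fx=f,fy=f,interpolation=cv2.INTER_CUBIC)
            draw(b,n,PO,post,0,f,(x0,y0),(0,0,255));cv2.imwrite(f"pics/pz{nm}.png",b)
    else:
        b=cv2.resize(a[y0:y1,x0:x1],None,fx=f,fy=f,interpolation=cv2.INTER_CUBIC)
        draw(b,n,PO,post,0,f,(x0,y0),(0,0,255));cv2.imwrite("pics/pzt.png",b)
```

```text
(no output)
```

View pics/pza.png

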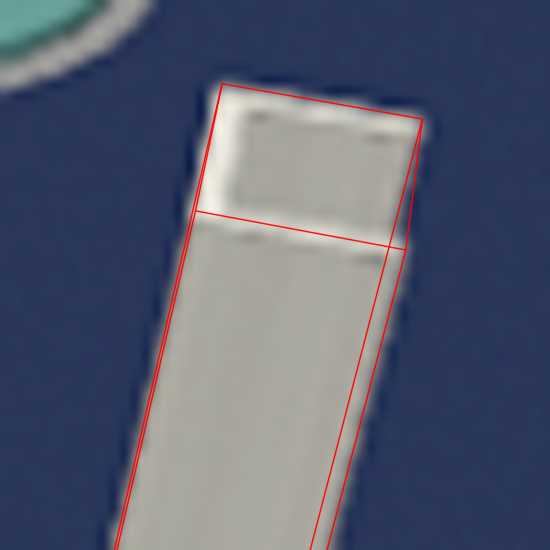

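View pics/pzb.png

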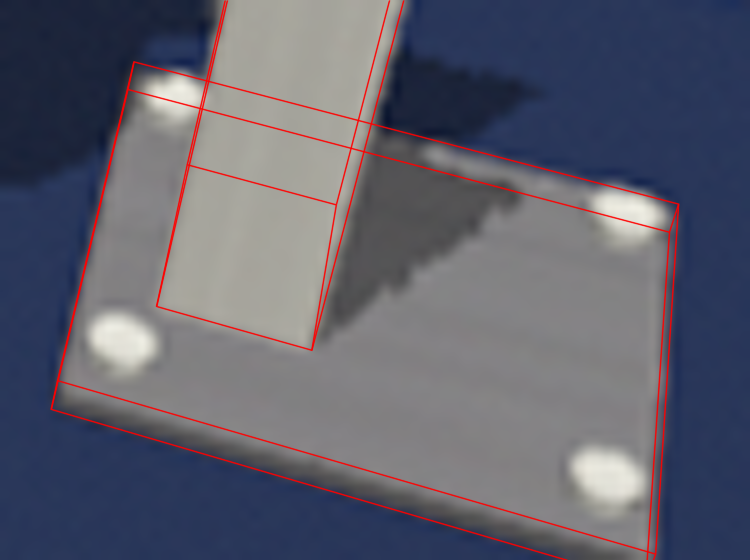

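View pics/pzt.png

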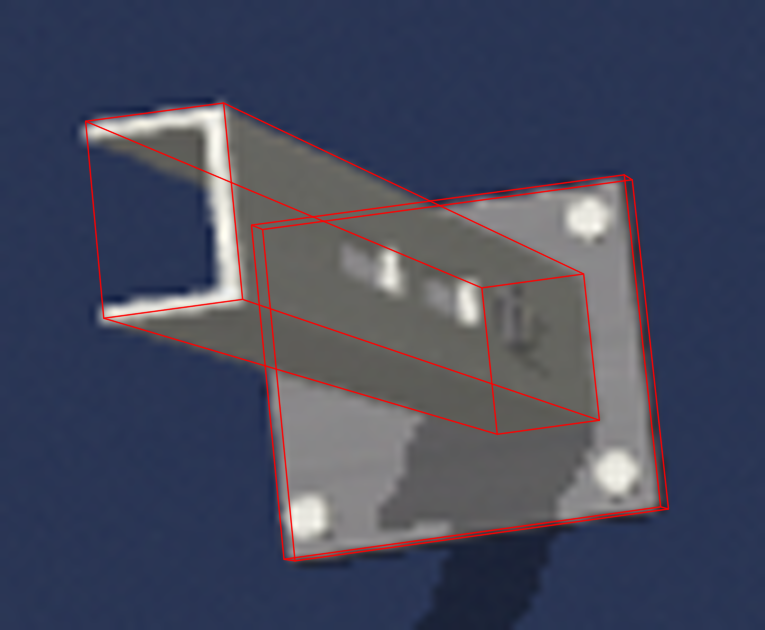

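```bash
python3 -m crank '[{"dx":0,"dy":1.3,"dz":11.5,"ax":0,"ay":0,"az":-0.1},{"dx":12,"dy":0,"dz":0,"ax":0,"ay":0,"az":0},{"dx":10,"dy":0,"dz":0,"ax":0,"ay":0,"az":0},{"dx":0,"dy":0,"dz":0,"ax":0,"ay":0,"az":0}]'
python3 - <<'E'
from ov import *
import json
s=sense();print(s["eef_pos"],s["wrist_force"],R.from_quat(s["ee_rot"]).as_matrix().round(4).tolist())
for n in C: cv2.imwrite(f"pics/{n}3.png",snapshot(n)[:,:,::-1])
post=[583.6,264,np.radians(98.35)]
M=R.from_quat(s["ee_rot"]).as_matrix()
yaw=np.arctan2(M[1,0],M[0,0]);u=np.array([np.cos(yaw),np.sin(yaw)])
m=s["eef_pos"][:2]-10.4*u;br=[m[0],m[1],yaw];print(br,np.degrees(yaw))
d=m-np.array(post[:2]);c,sn=np.cos(post[2]),np.sin(post[2]);print("post frame",c*d[0]+sn*d[1],-sn*d[0]+c*d[1],"z",s["eef_pos"][2]+17.1)
for n,(x0,x1,y0,y1),f in (("scene",(400,510,165,265),7),):
    a=cv2.imread(f"pics/{n}3.png");a=cv2.resize(a[y0:y1,x0:x1],None,fx=f,fy=f,interpolation=cv2.INTER_CUBIC)
    draw(a,n,PO,post,0,f,(x0,y0),(0,0,255));draw(a,n,BR,br,s["eef_pos"][2]-42.9,f,(x0,y0),(0,255,0))
    cv2.imwrite(f"pics/ov3{n}.png",a)
E
```

```text
time: 6.18
eef_pos: [598.9, 163.9, 126.1]
ee_rot: [0.654, 0.756, 0.0, -0.0]
wrist_force: [0.0, 0.3, -2.0]
gripper_width: 6.7
[598.91768297 163.88844614 126.08977351] [ 0.02720583  0.26328714 -2.03164973] [[-0.1442, 0.9896, 0.0003], [0.9896, 0.1442, 0.0006], [0.0006, 0.0003, -1.0]]
[np.float64(600.4169496373113), np.float64(153.59708085649137), np.float64(1.7154606390138756)] 98.28865453631032
post frame -111.67473800472942 -0.6060050222637123 z 143.1897735137349
```

View pics/ov3scene.png

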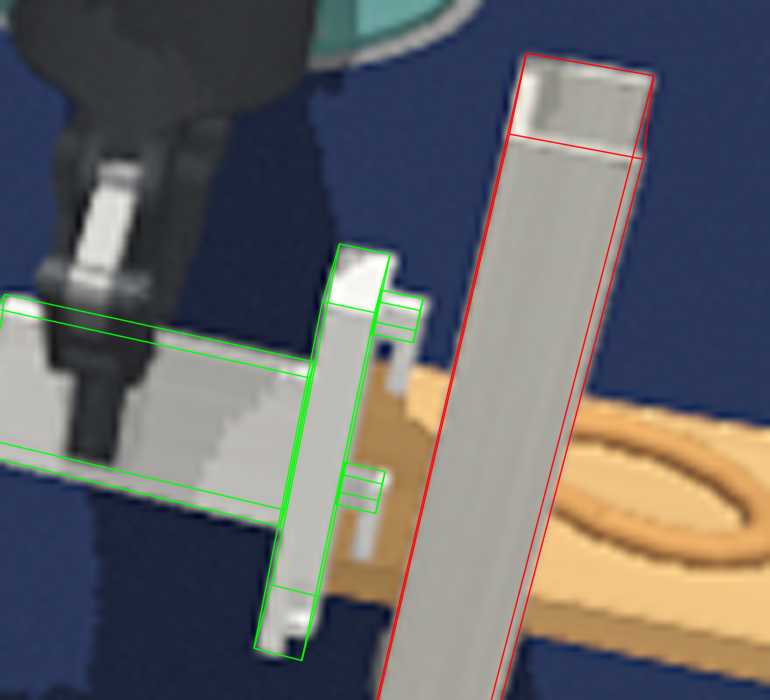

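View pics/top3.png

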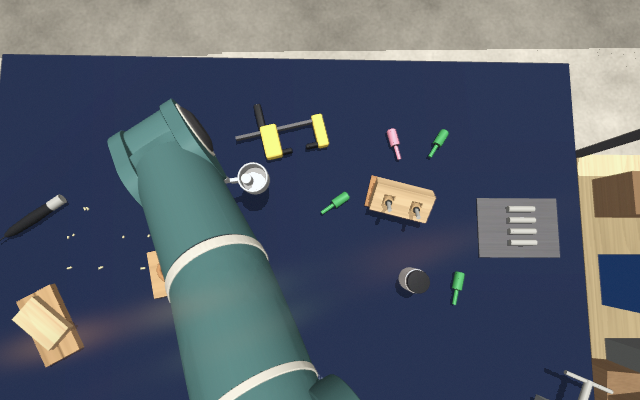

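```bash
python3 -m crank '[{"dx":8,"dy":0,"dz":2,"ax":0,"ay":0,"az":0},{"dx":4,"dy":0,"dz":0,"ax":0,"ay":0,"az":0},{"dx":2,"dy":0,"dz":0,"ax":0,"ay":0,"az":0}]';python3 -m crank '[{"dx":2,"dy":0,"dz":0,"ax":0,"ay":0,"az":0},{"dx":2,"dy":0,"dz":0,"ax":0,"ay":0,"az":0}]'
python3 -m crank '[{"dx":1,"dy":0,"dz":0,"ax":0,"ay":0,"az":0}]'
```

```text
time: 6.65
eef_pos: [597.1, 176.7, 123.8]
ee_rot: [0.655, 0.756, 0.0, -0.0]
wrist_force: [0.1, -0.2, -2.7]
gripper_width: 6.6
time: 6.9
eef_pos: [596.7, 180.2, 123.8]
ee_rot: [0.655, 0.756, 0.0, -0.0]
wrist_force: [-0.4, -0.5, -3.0]
gripper_width: 6.4
time: 7.02
eef_pos: [596.5, 181.3, 123.8]
ee_rot: [0.655, 0.756, -0.0, -0.0]
wrist_force: [1.1, -0.6, -1.4]
gripper_width: 6.6
```

```bash
python3 -m crank '[{"dx":1.5,"dy":0,"dz":0,"ax":0,"ay":0,"az":0}]';python3 -m crank '[{"dx":1,"dy":0,"dz":0,"ax":0,"ay":0,"az":0}]'
python3 -m crank '[{"dx":1,"dy":0,"dz":0,"ax":0,"ay":0,"az":0}]'
```

```text
time: 7.15
eef_pos: [596.3, 182.6, 123.8]
ee_rot: [0.655, 0.756, 0.0, -0.0]
wrist_force: [0.3, -0.7, -2.3]
gripper_width: 6.5
time: 7.28
eef_pos: [596.2, 183.7, 123.8]
ee_rot: [0.655, 0.756, 0.0, -0.0]
wrist_force: [-0.1, 0.0, -3.0]
gripper_width: 6.5
time: 7.4
eef_pos: [596.1, 184.4, 123.8]
ee_rot: [0.655, 0.756, -0.0, 0.0]
wrist_force: [-0.5, -3.7, -1.8]
gripper_width: 6.5
```

```bash
python3 -m crank '[{"dx":1,"dy":0,"dz":0,"ax":0,"ay":0,"az":0}]'
python3 - <<'E'
from ov import *
s=sense();print(s["eef_pos"],s["wrist_force"],s["ft_torque"])
for n in ["scene"]: cv2.imwrite(f"pics/{n}4.png",snapshot(n)[:,:,::-1])
post=[583.6,264,np.radians(98.35)]
M=R.from_quat(s["ee_rot"]).as_matrix()
yaw=np.arctan2(M[1,0],M[0,0]);u=np.array([np.cos(yaw),np.sin(yaw)])
m=s["eef_pos"][:2]-10.4*u
d=m-np.array(post[:2]);c,sn=np.cos(post[2]),np.sin(post[2]);print("post frame",c*d[0]+sn*d[1],-sn*d[0]+c*d[1],"z",s["eef_pos"][2]+17.1)
a=cv2.imread("pics/scene4.png");cv2.imwrite("pics/s4.png",cv2.resize(a[165:265,400:510],None,fx=7,fy=6,interpolation=cv2.INTER_CUBIC))
E
```

```text
time: 7.52
eef_pos: [596.2, 184.4, 123.7]
ee_rot: [0.655, 0.756, -0.001, 0.001]
wrist_force: [0.2, -9.6, -0.2]
gripper_width: 6.8
[596.15258316 184.38867048 123.71240956] [ 0.19243282 -9.5591473  -0.16831145] [-1.81916741 -0.09565068  0.24062774]
post frame -90.99021596697075 -0.8200452861854757 z 140.81240956431395
```

View pics/s4.png

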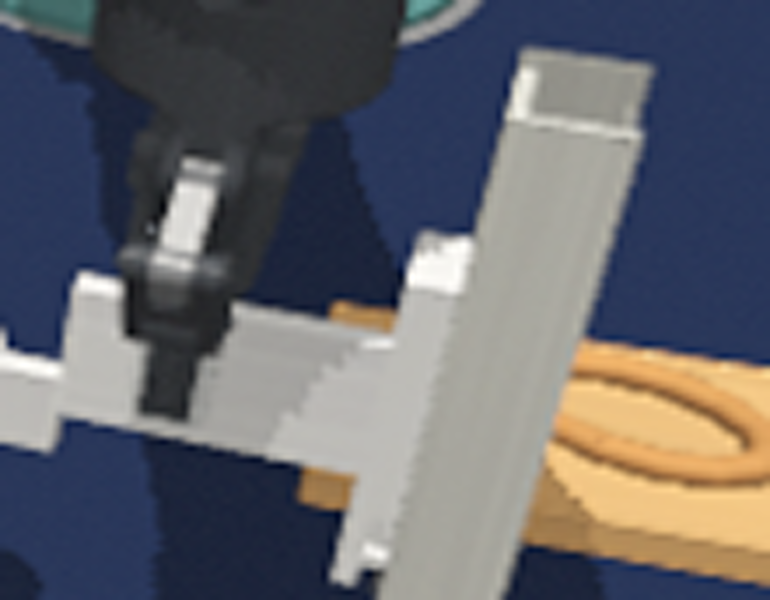

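```bash
python3 -m crank '[{"dx":-0.5,"dy":0,"dz":3,"ax":0,"ay":0,"az":0},{"dx":0,"dy":0,"dz":3,"ax":0,"ay":0,"az":0}]';python3 -m crank '[{"dx":0,"dy":0,"dz":2,"ax":0,"ay":0,"az":0}]'
python3 -m crank '[{"dx":0,"dy":0,"dz":2,"ax":0,"ay":0,"az":0}]'
```

```text
time: 7.82
eef_pos: [596.2, 184.3, 117.6]
ee_rot: [0.655, 0.756, -0.0, 0.0]
wrist_force: [0.5, -5.7, -0.7]
gripper_width: 6.4
time: 7.95
eef_pos: [596.2, 184.4, 115.7]
ee_rot: [0.655, 0.756, -0.0, 0.0]
wrist_force: [1.0, -6.1, 3.7]
gripper_width: 6.8
time: 8.07
eef_pos: [596.4, 184.4, 113.9]
ee_rot: [0.655, 0.756, -0.0, 0.0]
wrist_force: [1.2, -7.4, 2.2]
gripper_width: 6.8
```

Good; tongues pass behind the sheet. On down to the latch (home TCP z ≈ 102.9).

```bash
python3 -m crank '[{"dx":0,"dy":0,"dz":2,"ax":0,"ay":0,"az":0}]';python3 -m crank '[{"dx":0,"dy":0,"dz":2,"ax":0,"ay":0,"az":0}]'
python3 -m crank '[{"dx":0,"dy":0,"dz":2,"ax":0,"ay":0,"az":0}]';python3 -m crank '[{"dx":0,"dy":0,"dz":2,"ax":0,"ay":0,"az":0}]'
```

```text
time: 8.2
eef_pos: [596.4, 184.4, 111.8]
ee_rot: [0.655, 0.756, -0.0, 0.0]
wrist_force: [0.5, -5.6, 0.7]
gripper_width: 6.5
time: 8.32
eef_pos: [596.2, 184.3, 109.7]
ee_rot: [0.655, 0.756, -0.0, 0.0]
wrist_force: [0.8, -5.8, -1.1]
gripper_width: 6.7
time: 8.45
eef_pos: [596.1, 184.2, 107.5]
ee_rot: [0.655, 0.756, -0.0, 0.0]
wrist_force: [0.2, -5.7, -3.2]
gripper_width: 6.7
time: 8.57
eef_pos: [596.0, 184.2, 105.4]
ee_rot: [0.655, 0.756, -0.001, 0.0]
wrist_force: [-0.1, -5.0, -3.6]
gripper_width: 6.6
```

Run:
```python
from ov import *
s=sense();print(s["eef_pos"],s["wrist_force"],s["ft_torque"])
cv2.imwrite(f"pics/scene5.png",snapshot("scene")[:,:,::-1])
post=[583.6,264,np.radians(98.35)]
M=R.from_quat(s["ee_rot"]).as_matrix()
yaw=np.arctan2(M[1,0],M[0,0]);u=np.array([np.cos(yaw),np.sin(yaw)])
m=s["eef_pos"][:2]-10.4*u;br=[m[0],m[1],yaw]
x0,y0=395,165
a=cv2.imread("pics/scene5.png");a=cv2.resize(a[165:285,395:510],None,fx=5,fy=5,interpolation=cv2.INTER_CUBIC);b=a.copy()
draw(a,"scene",PO,post,0,5,(x0,y0),(0,0,255));draw(a,"scene",BR,br,s["eef_pos"][2]-42.9,5,(x0,y0),(0,255,0))
cv2.imwrite("pics/s5.png",a);cv2.imwrite("pics/s5b.png",b)
```

```text
[596.0167892  184.24533816 105.43005444] [-0.06272581 -5.00946439 -3.57053566] [-1.2541515  -0.18104747  0.09032539]
```

View pics/s5.png

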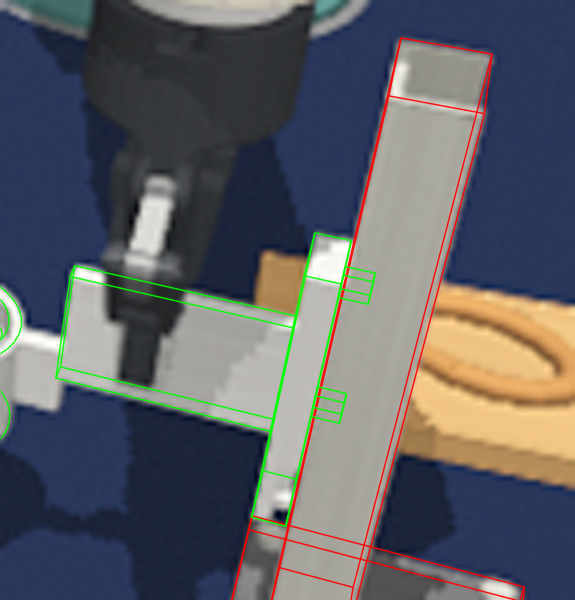

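View pics/s5b.png

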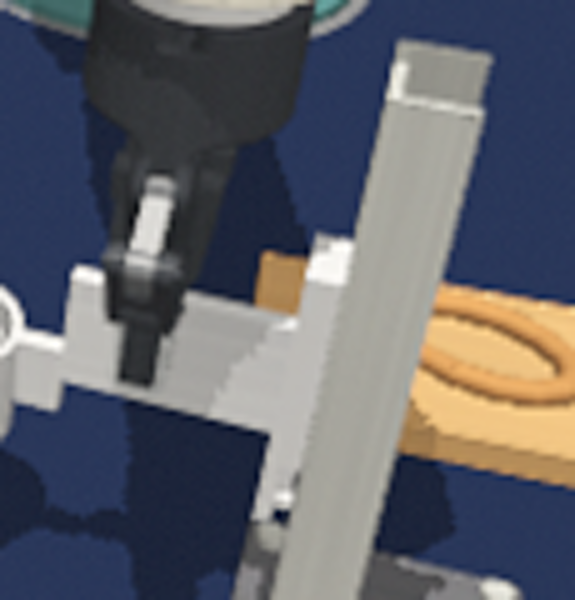

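```bash
python3 -m crank '[{"dx":0,"dy":0,"dz":1.5,"ax":0,"ay":0,"az":0}]';python3 -m crank '[{"dx":0,"dy":0,"dz":1.5,"ax":0,"ay":0,"az":0}]';python3 -m crank '[{"dx":0,"dy":0,"dz":1.5,"ax":0,"ay":0,"az":0}]'
```

```text
time: 8.75
eef_pos: [596.0, 184.3, 103.9]
ee_rot: [0.655, 0.756, -0.001, 0.0]
wrist_force: [0.2, -3.5, -3.0]
gripper_width: 6.9
time: 8.88
eef_pos: [596.2, 184.3, 102.7]
ee_rot: [0.655, 0.756, -0.0, 0.0]
wrist_force: [-2.0, -8.8, 10.8]
gripper_width: 6.4
time: 9.0
eef_pos: [596.6, 184.2, 102.1]
ee_rot: [0.655, 0.756, -0.0, 0.001]
wrist_force: [-4.8, -12.5, 22.8]
gripper_width: 6.7
```

```bash
python3 -m crank '[{"dx":0,"dy":0,"dz":1,"ax":0,"ay":0,"az":0}]';python3 -m crank '[{"dx":0,"dy":0,"dz":1,"ax":0,"ay":0,"az":0}]';python3 -m crank '[{"dx":0,"dy":0,"dz":-3.5,"ax":0,"ay":0,"az":0},{"dx":0,"dy":0,"dz":0,"ax":0,"ay":0,"az":0}]';python3 -m crank '[{"dx":0,"dy":0,"dz":-1.5,"ax":0,"ay":0,"az":0}]'
```

```text
time: 9.12
eef_pos: [597.0, 184.2, 101.9]
ee_rot: [0.655, 0.755, 0.0, 0.001]
wrist_force: [-7.0, -15.4, 30.6]
gripper_width: 6.5
time: 9.25
eef_pos: [597.3, 184.1, 101.5]
ee_rot: [0.655, 0.755, 0.0, 0.001]
wrist_force: [-8.4, -16.7, 40.0]
gripper_width: 6.5
time: 9.5
eef_pos: [596.4, 184.4, 103.1]
ee_rot: [0.655, 0.756, -0.0, 0.0]
wrist_force: [2.0, -5.2, 0.3]
gripper_width: 6.5
time: 9.62
eef_pos: [596.0, 184.3, 104.0]
ee_rot: [0.655, 0.756, -0.0, 0.0]
wrist_force: [1.9, -5.7, -5.7]
gripper_width: 6.5
```

```bash
python3 -m crank '[{"dx":0,"dy":0,"dz":-1,"ax":0,"ay":0,"az":0}]';python3 -m crank '[{"dx":0,"dy":0,"dz":-1,"ax":0,"ay":0,"az":0}]'
python3 - <<'E'
from ov import *
cv2.imwrite(f"pics/scene6.png",snapshot("scene")[:,:,::-1])
a=cv2.imread("pics/scene6.png");cv2.imwrite("pics/s6.png",cv2.resize(a[225:285,425:475],None,fx=10,fy=10,interpolation=cv2.INTER_CUBIC))
print(landmark_of("scene","lug")[:2],landmark_of("scene","latch")[:2],landmark_of("scene","slot_low")[:2])
E
```

```text
time: 9.75
eef_pos: [595.9, 184.1, 104.8]
ee_rot: [0.655, 0.756, -0.001, 0.0]
wrist_force: [1.4, -5.3, -7.4]
gripper_width: 6.6
time: 9.88
eef_pos: [595.7, 184.1, 105.6]
ee_rot: [0.655, 0.756, -0.001, 0.0]
wrist_force: [1.0, -6.6, -7.1]
gripper_width: 6.5Traceback (most recent call last):
  File "<stdin>", line 4, in <module>
ValueError: it knows: bracket_mid, clamp, claw_low, cup_floor, drum0_center, drum1_center, jar, lug, oval, post, post_home, rack, slot_low
```

View pics/s6.png

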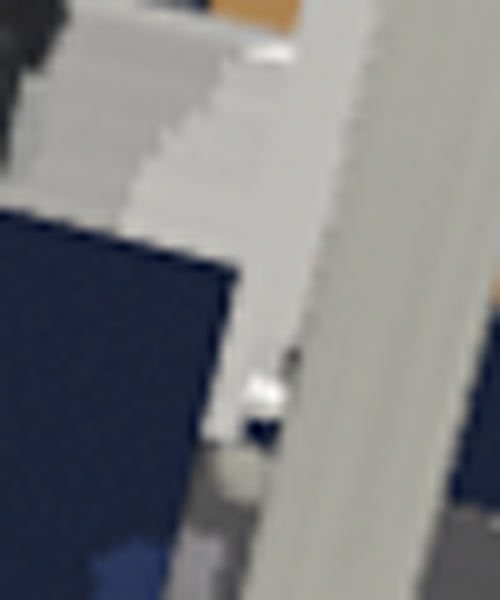

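```bash
python3 -m crank '[{"dx":0,"dy":0,"dz":2,"ax":0,"ay":0,"az":0},{"dx":0,"dy":0,"dz":2,"ax":0,"ay":0,"az":0},{"dx":0,"dy":0,"dz":1.5,"ax":0,"ay":0,"az":0}]';python3 -m crank '[{"dx":0,"dy":0,"dz":1.5,"ax":0,"ay":0,"az":0}]';python3 -m crank '[{"dx":-0.4,"dy":0,"dz":-1.7,"ax":0,"ay":0,"az":0},{"dx":0,"dy":0,"dz":0,"ax":0,"ay":0,"az":0}]'
python3 - <<'E'
from ov import *
s=sense();print(s["eef_pos"],s["wrist_force"],s["ft_torque"])
cv2.imwrite(f"pics/scene7.png",snapshot("scene")[:,:,::-1])
post=[584,264.5,np.radians(98.35)]
c,sn=np.cos(post[2]),np.sin(post[2]);br=[post[0]-90*c,post[1]-90*sn,post[2]]
x0,y0=395,165
a=cv2.imread("pics/scene7.png");a=cv2.resize(a[165:285,375:495],None,fx=5,fy=5,interpolation=cv2.INTER_CUBIC)
x0=375
draw(a,"scene",PO,post,0,5,(x0,y0),(0,0,255));draw(a,"scene",BR,br,60,5,(x0,y0),(0,255,0))
cv2.imwrite("pics/s7.png",a)
E
```

```text
time: 10.35
eef_pos: [596.8, 184.2, 101.9]
ee_rot: [0.655, 0.756, 0.0, 0.001]
wrist_force: [-6.3, -14.1, 28.6]
gripper_width: 6.3
time: 10.48
eef_pos: [597.3, 184.1, 101.4]
ee_rot: [0.655, 0.755, 0.0, 0.001]
wrist_force: [-9.6, -18.3, 42.5]
gripper_width: 6.4
time: 10.72
eef_pos: [597.1, 184.1, 101.8]
ee_rot: [0.655, 0.755, 0.0, 0.001]
wrist_force: [1.3, -7.5, 8.7]
gripper_width: 6.7
[597.06528614 184.05781486 101.83706428] [ 1.27150853 -7.52576784  8.71118704] [-1.25697903 -0.32085044 -0.02411295]
```

View pics/s7.png

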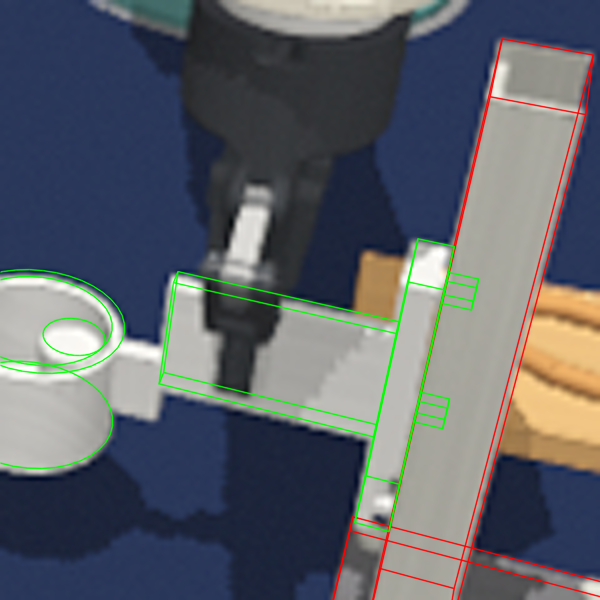

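```bash
python3 -m crank '[{"dx":0,"dy":0,"dz":0,"ax":0,"ay":0,"az":0},{"dx":0,"dy":0,"dz":0,"ax":0,"ay":0,"az":0},{"dx":0,"dy":0,"dz":0,"ax":0,"ay":0,"az":0}]' 50 40;python3 -m crank '[{"dx":0,"dy":0,"dz":-30,"ax":0,"ay":0,"az":0},{"dx":-5,"dy":0,"dz":-50,"ax":0,"ay":0,"az":0},{"dx":-10,"dy":0,"dz":-60,"ax":0,"ay":0,"az":0},{"dx":-40,"dy":0,"dz":-40,"ax":0,"ay":0,"az":0},{"dx":-60,"dy":0,"dz":0,"ax":0,"ay":0,"az":0}]'
python3 - <<'E'
from ov import *
s=sense();print(s["joint_pos"].round(2))
cv2.imwrite(f"pics/scene8.png",snapshot("scene")[:,:,::-1])
cv2.imwrite(f"pics/top8.png",snapshot("top")[:,:,::-1])
post=[584,264.5,np.radians(98.35)]
c,sn=np.cos(post[2]),np.sin(post[2]);br=[post[0]-90*c,post[1]-90*sn,post[2]]
x0,y0=375,165
a=cv2.imread("pics/scene8.png");a=cv2.resize(a[165:285,375:495],None,fx=5,fy=5,interpolation=cv2.INTER_CUBIC)
draw(a,"scene",PO,post,0,5,(x0,y0),(0,0,255));draw(a,"scene",BR,br,60,5,(x0,y0),(0,255,0))
cv2.imwrite("pics/s8.png",a)
for q in ["drum0_center","drum1_center","rack","cup_floor"]:
  for n in C:
    print(q,n,[(np.round(l["position"],1).tolist(),round(l["confidence"],2)) for l in landmark_of(n,q)])
E
```

```text
time: 11.15
eef_pos: [595.9, 185.1, 100.9]
ee_rot: [0.655, 0.756, 0.0, -0.0]
wrist_force: [1.2, 0.3, -0.4]
gripper_width: 50.4
time: 11.78
eef_pos: [613.3, 71.9, 284.5]
ee_rot: [0.654, 0.757, 0.002, 0.002]
wrist_force: [0.8, -1.1, -0.8]
gripper_width: 49.9
[ 0.3   0.42 -0.63  1.56  0.26  1.24 -0.22]
drum0_center scene [([246.4, 179.2], 0.46)]
drum0_center top [([408.6, 281.7], 0.57), ([413.4, 207.5], 0.43)]
drum1_center scene [([174.9, 225.3], 0.81), ([209.2, 238.9], 0.78), ([306.6, 221.3], 0.53), ([260.2, 158.2], 0.49), ([263.5, 185.7], 0.47)]
drum1_center top [([440.4, 142.4], 0.76), ([455.3, 288.9], 0.72), ([393.8, 144.2], 0.64), ([387.2, 201.0], 0.53), ([332.5, 199.7], 0.46)]
rack scene [([247.7, 210.2], 0.67)]
rack top [([395.1, 197.8], 0.58), ([415.7, 208.0], 0.37)]
cup_floor scene [([378.3, 246.0], 0.85)]
cup_floor top [([397.1, 198.3], 0.52)]
```

View pics/s8.png

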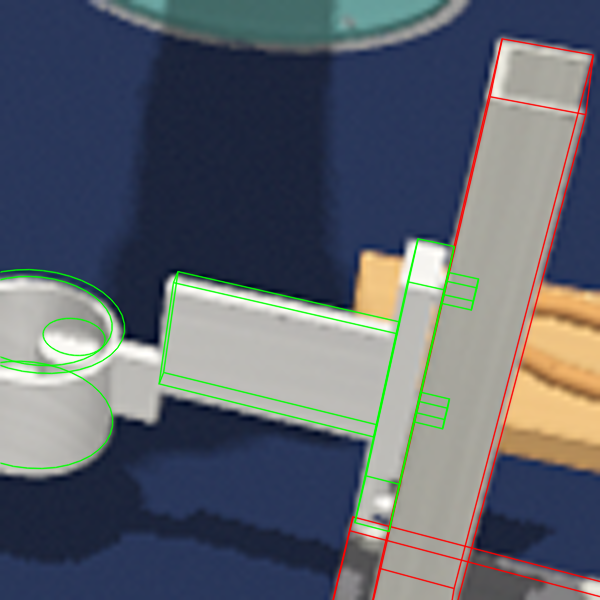

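View pics/top8.png

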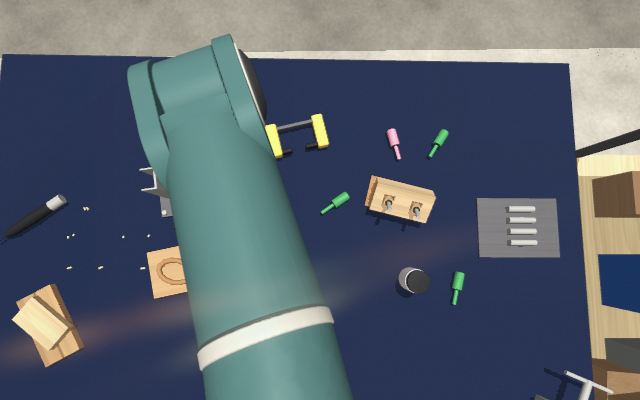

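Run:
```python
import cv2
a=cv2.imread("pics/top0.png");s=cv2.imread("pics/scene0.png")
r=lambda i,f:cv2.resize(i,None,fx=f,fy=f,interpolation=cv2.INTER_CUBIC)
cv2.imwrite("pics/d1.png",r(a[170:230,360:440],10))
cv2.imwrite("pics/d2.png",r(s[155:230,212:287],8))
```

```text
(no output)
```

View pics/d1.png

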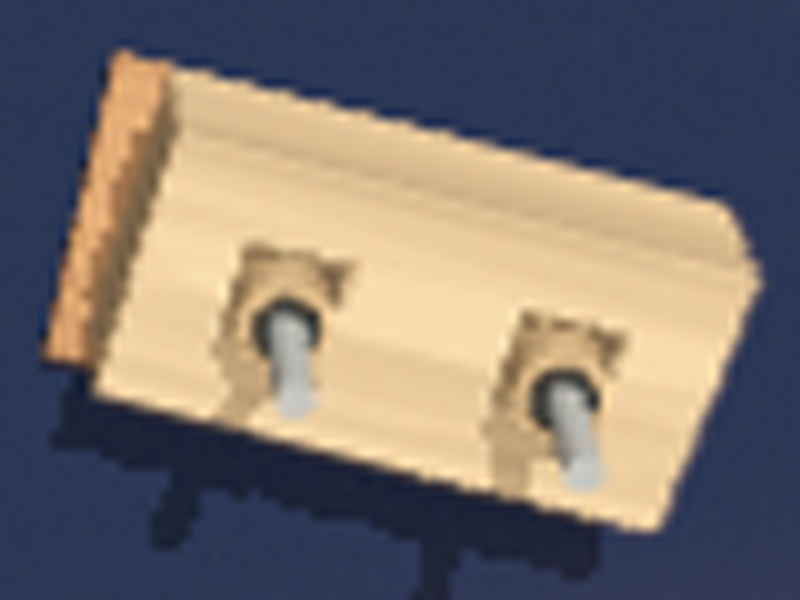

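View pics/d2.png

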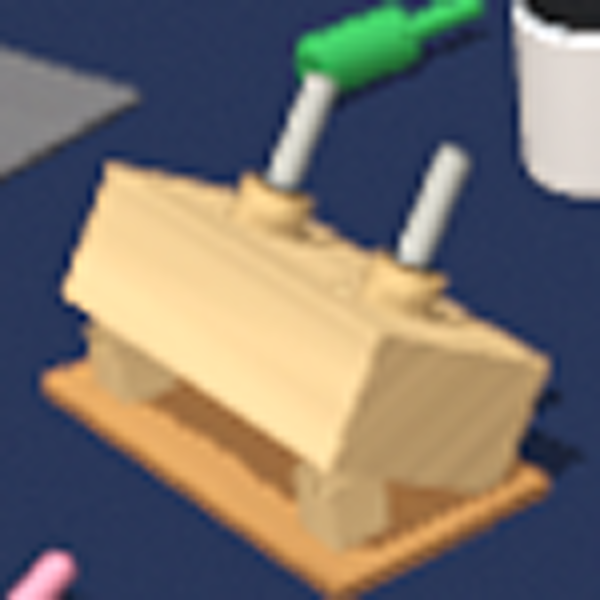

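Run:
```python
from fit import *
T=lambda u:("top",crop(u,10,(360,170)))
S=lambda u:("scene",crop(u,8,(212,155)))
# side: A = +y(rack) (world +y), B=-y
obs=[(T((288,325)),+36,2.5),(T((296,407)),+36,42.5),(T((565,398)),-36,2.5),(T((583,479)),-36,42.5),
(S((283,186)),-36,2.5),(S((320,82)),-36,42.5),(S((413,263)),36,2.5),(S((452,152)),36,42.5)]
def pt(p,sy,h):
    x,y,z,yaw,lean=p;c,s=np.cos(yaw),np.sin(yaw)
    ax=np.array([-np.sin(lean)*c,-np.sin(lean)*s,np.cos(lean)])
    return np.array([x-s*sy,y+c*sy,z])+ax*h,ax
for fl in (0,1):
  for sel in ("both","top","scene"):
    o=[a for a in obs if sel in("both",a[0][0])]
    f=lambda p:np.concatenate([proj(a[0][0],pt(np.append(p,np.radians(32))if not fl else p,a[1],a[2])[0])-a[0][1] for a in o])
    x0=[550,-270,74,-.23]+([.56] if fl else [])
    r=least_squares(f,x0,x_scale=[1,1,1,.01]+([.01] if fl else []))
    p=r.x if fl else np.append(r.x,np.radians(32))
    print(sel,np.round(p[:3],1),np.degrees(p[3:]),np.round(r.fun.reshape(-1,2),1).tolist())
    if sel=="both":
        for sy in(36,-36): print("  center",sy,np.round(pt(p,sy,0)[0],1),"axis",np.round(pt(p,sy,0)[1],3))
```

```text
both [ 549.6 -288.6   68.6] [-13.97500161  32.        ] [[-0.1, 0.5], [0.2, -0.6], [-0.0, 0.3], [0.4, -0.5], [-0.1, 0.3], [0.5, -0.4], [-0.1, 0.3], [0.5, -0.1]]
  center 36 [ 558.3 -253.6   68.6] axis [-0.514  0.128  0.848]
  center -36 [ 541.  -323.5   68.6] axis [-0.514  0.128  0.848]
top [ 549.1 -287.3   72.3] [-14.17857843  32.        ] [[-0.2, 0.5], [0.0, -0.6], [-0.1, 0.4], [0.3, -0.3]]
scene [ 528.3 -308.4   52.8] [-12.77744309  32.        ] [[-0.1, 0.3], [0.2, -0.0], [-0.2, -0.2], [0.1, -0.1]]
both [ 550.2 -288.7   69. ] [-13.88263612  33.75564526] [[0.0, 0.3], [0.2, -0.4], [0.1, 0.0], [0.3, -0.3], [-0.3, 0.3], [0.6, -0.4], [-0.3, 0.3], [0.7, -0.0]]
  center 36 [ 558.9 -253.7   69. ] axis [-0.539  0.133  0.831]
  center -36 [ 541.6 -323.6   69. ] axis [-0.539  0.133  0.831]
top [ 550.9 -289.2   67. ] [-14.10716495  36.09661589] [[0.0, 0.1], [-0.0, -0.1], [-0.0, -0.1], [0.0, 0.1]]
scene [ 530.2 -306.    54.3] [-13.05158001  30.28626777] [[0.0, 0.3], [0.1, -0.1], [-0.1, -0.1], [-0.0, -0.2]]
```

```bash
cat >> plan.py <<'E'
AX=np.array([-.514,.128,.848]);AX/=np.linalg.norm(AX)
def Rdrum():
    z=-AX;y=np.array([.2415,.9704,0]);y-=y@z*z;y/=np.linalg.norm(y);x=np.cross(y,z);return np.stack([x,y,z],1)
A=np.array([558.3,-253.6,68.6]);B=np.array([541,-323.5,68.6])
E
python3 - <<'E'
from plan import *
print(atz("top",(415,281),85))
plan(A+AX*150,Rdrum())
E
```

```text
[ 364.86265066 -311.88951708   85.        ]
t 12.28 at [612.2  71.9 280.8] width 49.7 F [ 0.8 -0.1  0.7] M [ 0.06  0.04 -0.05] need d [-131.  -306.3  -85. ] rot deg [-18.89 -28.17 -65.9 ] rows 8
0 d [-35.5, -21.7, 10.6] a [-2.36, -3.52, -8.24]
1 d [-31.3, -27.0, 11.7] a [-2.36, -3.52, -8.24]
2 d [-26.4, -31.6, 12.2] a [-2.36, -3.52, -8.24]
3 d [-20.8, -35.6, 12.3] a [-2.36, -3.52, -8.24]
4 d [-14.7, -38.6, 11.9] a [-2.36, -3.52, -8.24]
5 d [-8.3, -40.7, 10.9] a [-2.36, -3.52, -8.24]
6 d [-1.7, -41.9, 9.5] a [-2.36, -3.52, -8.24]
7 d [4.9, -42.0, 7.7] a [-2.36, -3.52, -8.24]
```

```bash
python3 -m crank '[{"dx":-35.5,"dy":-21.5,"dz":10.5,"ax":-2.4,"ay":-3.5,"az":-8.2},{"dx":-31.5,"dy":-27,"dz":11.5,"ax":-2.4,"ay":-3.5,"az":-8.2},{"dx":-26.5,"dy":-31.5,"dz":12,"ax":-2.4,"ay":-3.5,"az":-8.2},{"dx":-21,"dy":-35.5,"dz":12.5,"ax":-2.4,"ay":-3.5,"az":-8.2}]' 40 40
python3 - <<'E'
from plan import *
plan(A+AX*150,Rdrum())
print(sense()["joint_pos"].round(2))
E
```

```text
time: 12.78
eef_pos: [546.7, -82.7, 238.5]
ee_rot: [0.406, 0.902, -0.017, 0.146]
wrist_force: [1.8, -1.0, 1.0]
gripper_width: 39.8
t 12.78 at [546.7 -82.7 238.5] width 39.8 F [ 1.8 -1.   1. ] M [0.16 0.21 0.02] need d [ -65.5 -151.7  -42.7] rot deg [ -9.27 -13.9  -32.87] rows 4
0 d [-14.3, -38.4, 11.8] a [-2.32, -3.47, -8.22]
1 d [-8.0, -40.5, 10.8] a [-2.32, -3.47, -8.22]
2 d [-1.5, -41.6, 9.5] a [-2.32, -3.47, -8.22]
3 d [5.0, -41.7, 7.7] a [-2.32, -3.47, -8.22]
[ 0.61  0.2  -0.66  1.97  0.39  0.8   0.45]
```

```bash
python3 -m crank '[{"dx":-14.5,"dy":-38.5,"dz":12,"ax":-2.3,"ay":-3.5,"az":-8.2},{"dx":-8,"dy":-40.5,"dz":11,"ax":-2.3,"ay":-3.5,"az":-8.2},{"dx":-1.5,"dy":-41.5,"dz":9.5,"ax":-2.3,"ay":-3.5,"az":-8.2},{"dx":5,"dy":-41.5,"dz":7.5,"ax":-2.3,"ay":-3.5,"az":-8.2},{"dx":0,"dy":0,"dz":0,"ax":0,"ay":0,"az":0}]'
python3 - <<'E'
from plan import *
plan(A+AX*50,Rdrum())
print(sense()["joint_pos"].round(2))
E
```

```text
time: 13.4
eef_pos: [491.3, -205.2, 200.6]
ee_rot: [0.172, 0.953, -0.024, 0.248]
wrist_force: [0.3, 0.5, 0.0]
gripper_width: 39.9
t 13.4 at [ 491.3 -205.2  200.6] width 39.9 F [0.3 0.5 0. ] M [0.15 0.46 0.01] need d [ 41.3 -42.  -89.6] rot deg [-1.06 -3.08 -6.24] rows 2
0 d [-2.0, -14.5, 51.6] a [-0.53, -1.54, -3.12]
1 d [0.2, -15.0, 51.5] a [-0.53, -1.54, -3.12]
[ 1.05  0.12 -0.72  2.22  0.13  0.33  1.46]
```

```bash
python3 -m crank '[{"dx":-2,"dy":-14.5,"dz":30,"ax":-0.5,"ay":-1.5,"az":-3.1},{"dx":0,"dy":-14.5,"dz":38,"ax":-0.5,"ay":-1.5,"az":-3.1},{"dx":0,"dy":0,"dz":35,"ax":0,"ay":0,"az":0},{"dx":0,"dy":0,"dz":0,"ax":0,"ay":0,"az":0}]'
python3 - <<'E'
from plan import *
plan(A+AX*50,Rdrum())
print(sense()["joint_pos"].round(2))
for n in C: cv2.imwrite(f"pics/{n}9.png",snapshot(n)[:,:,::-1])
a=cv2.imread("pics/scene9.png");cv2.imwrite("pics/s9.png",cv2.resize(a[80:240,180:320],None,fx=5,fy=3.75*4/3,interpolation=cv2.INTER_CUBIC)[200:])
E
```

```text
time: 13.9
eef_pos: [519.7, -235.7, 136.5]
ee_rot: [0.134, 0.956, -0.035, 0.26]
wrist_force: [0.2, 1.0, 0.1]
gripper_width: 40.0
t 13.9 at [ 519.7 -235.7  136.5] width 40.0 F [0.2 1.  0.1] M [0.22 0.51 0.  ] need d [ 12.9 -11.5 -25.5] rot deg [-0.91 -1.59 -1.72] rows 1
0 d [-0.6, -7.5, 29.8] a [-0.91, -1.59, -1.72]
[ 1.02  0.33 -0.69  2.21  0.77  0.2   0.98]
```

View pics/s9.png

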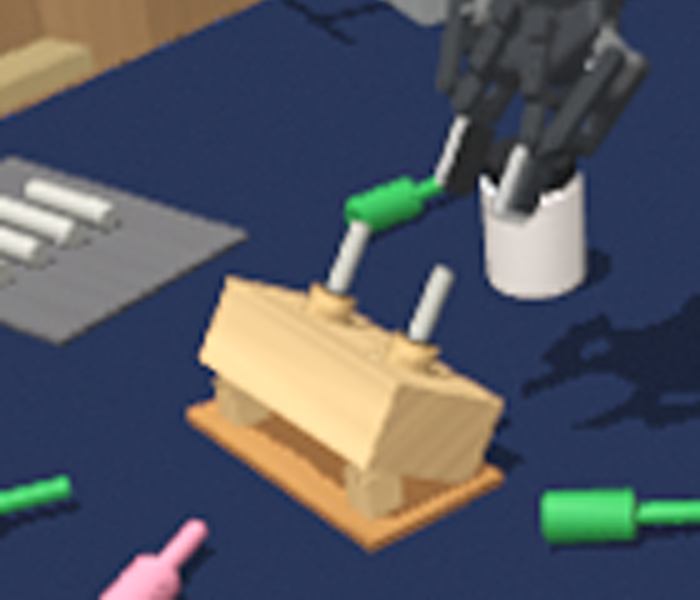

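```bash
python3 -m crank '[{"dx":-0.5,"dy":-4,"dz":5,"ax":-0.5,"ay":-0.8,"az":-0.9},{"dx":0,"dy":-3.5,"dz":5,"ax":-0.5,"ay":-0.8,"az":-0.9},{"dx":0,"dy":0,"dz":0,"ax":0,"ay":0,"az":0}]'
python3 - <<'E'
from plan import *
plan(A+AX*50,Rdrum())
print(sense()["joint_pos"].round(2))
E
```

```text
time: 14.38
eef_pos: [522.0, -246.0, 129.6]
ee_rot: [0.117, 0.954, -0.034, 0.274]
wrist_force: [0.2, -0.2, 0.5]
gripper_width: 39.8
t 14.38 at [ 522.  -246.   129.6] width 39.8 F [ 0.2 -0.2  0.5] M [ 0.14  0.53 -0.  ] need d [ 10.6  -1.2 -18.6] rot deg [-0.06  0.1   0.02] rows 1
0 d [1.0, 1.4, 21.4] a [-0.06, 0.1, 0.02]
[ 1.16  0.39 -0.81  2.21  1.08  0.19  0.77]
```

```bash
python3 -m crank '[{"dx":1,"dy":1.4,"dz":10,"ax":0,"ay":0,"az":0},{"dx":0,"dy":0,"dz":11,"ax":0,"ay":0,"az":0},{"dx":0,"dy":0,"dz":0,"ax":0,"ay":0,"az":0}]'
python3 - <<'E'
from plan import *
plan(A+AX*7,Rdrum())
print(sense()["joint_pos"].round(3))
for n in C: cv2.imwrite(f"pics/{n}10.png",snapshot(n)[:,:,::-1])
a=cv2.imread("pics/scene10.png");cv2.imwrite("pics/s10.png",cv2.resize(a[120:230,210:310],None,fx=6,fy=5.4,interpolation=cv2.INTER_CUBIC))
E
```

```text
time: 14.75
eef_pos: [532.9, -246.4, 111.1]
ee_rot: [0.116, 0.954, -0.034, 0.274]
wrist_force: [0.0, -0.0, 0.5]
gripper_width: 40.0
t 14.75 at [ 532.9 -246.4  111.1] width 40.0 F [ 0.  -0.   0.5] M [0.09 0.52 0.03] need d [ 21.8  -6.3 -36.6] rot deg [-0.03  0.07  0.11] rows 1
0 d [0.2, -0.8, 43.1] a [-0.03, 0.07, 0.11]
[ 1.099  0.443 -0.77   2.197  1.305  0.194  0.548]
```

View pics/s10.png

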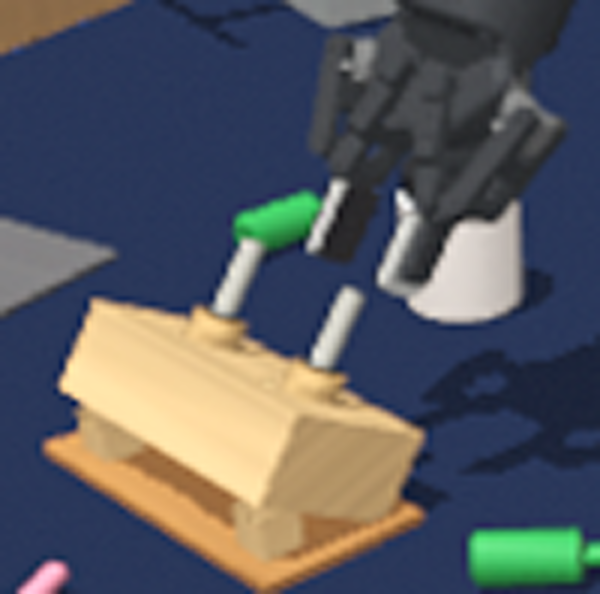

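```bash
python3 -m crank '[{"dx":0,"dy":-0.8,"dz":15,"ax":0,"ay":0,"az":0},{"dx":0,"dy":0,"dz":15,"ax":0,"ay":0,"az":0},{"dx":0,"dy":0,"dz":13,"ax":0,"ay":0,"az":0},{"dx":0,"dy":0,"dz":0,"ax":0,"ay":0,"az":0}]'
python3 - <<'E'
from plan import *
plan(A+AX*7,Rdrum())
print(sense()["joint_pos"].round(3))
for n in C: cv2.imwrite(f"pics/{n}11.png",snapshot(n)[:,:,::-1])
a=cv2.imread("pics/scene11.png");cv2.imwrite("pics/s11.png",cv2.resize(a[120:230,210:310],None,fx=6,fy=5.4,interpolation=cv2.INTER_CUBIC))
E
```

```text
time: 15.35
eef_pos: [554.6, -253.0, 74.4]
ee_rot: [0.116, 0.954, -0.034, 0.274]
wrist_force: [-0.3, -0.4, 0.3]
gripper_width: 40.0
t 15.35 at [ 554.6 -253.    74.4] width 40.0 F [-0.3 -0.4  0.3] M [0.17 0.64 0.01] need d [0.1 0.3 0.1] rot deg [-0.01  0.07  0.09] rows 1
0 d [-0.1, 0.3, -0.1] a [-0.01, 0.07, 0.09]
[ 1.014  0.543 -0.695  2.16   1.656  0.208  0.221]
```

View pics/s11.png

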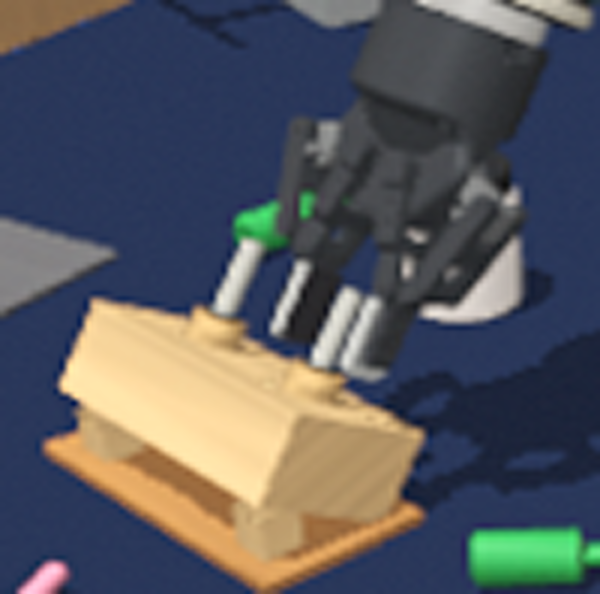

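```bash
python3 -m crank '[{"dx":0,"dy":0,"dz":0,"ax":0,"ay":0,"az":0},{"dx":0,"dy":0,"dz":0,"ax":0,"ay":0,"az":0},{"dx":0,"dy":0,"dz":0,"ax":0,"ay":0,"az":0},{"dx":0,"dy":0,"dz":0,"ax":0,"ay":0,"az":0}]' 0 30
python3 - <<'E'
from plan import *
s=sense();print(s["wrist_force"],s["ft_torque"])
for n in C: cv2.imwrite(f"pics/{n}12.png",snapshot(n)[:,:,::-1])
a=cv2.imread("pics/scene12.png");cv2.imwrite("pics/s12.png",cv2.resize(a[140:220,220:300],None,fx=7,fy=7,interpolation=cv2.INTER_CUBIC))
E
```

```text
time: 15.95
eef_pos: [554.9, -252.8, 74.8]
ee_rot: [0.116, 0.954, -0.034, 0.275]
wrist_force: [-4.1, 3.7, 8.8]
gripper_width: 9.4
[-4.0896379   3.68622516  8.77765289] [0.66798936 0.33747623 0.35303442]
```

View pics/s12.png

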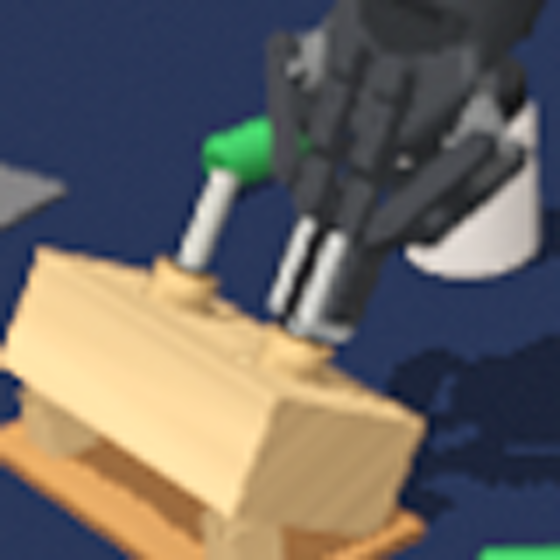

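```bash
python3 -m crank '[{"dx":0,"dy":0,"dz":0,"ax":0,"ay":0,"az":0},{"dx":0,"dy":0,"dz":-8,"ax":0,"ay":0,"az":0},{"dx":0,"dy":0,"dz":-16,"ax":0,"ay":0,"az":0},{"dx":0,"dy":0,"dz":-22,"ax":0,"ay":0,"az":0},{"dx":0,"dy":0,"dz":-10,"ax":0,"ay":0,"az":0}]' 0 50
python3 - <<'E'
from plan import *
s=sense();print(s["wrist_force"],s["ft_torque"],s["joint_pos"].round(3))
for n in C: cv2.imwrite(f"pics/{n}13.png",snapshot(n)[:,:,::-1])
a=cv2.imread("pics/scene13.png");cv2.imwrite("pics/s13.png",cv2.resize(a[110:220,210:310],None,fx=6,fy=5.4,interpolation=cv2.INTER_CUBIC))
a=cv2.imread("pics/top13.png");cv2.imwrite("pics/t13.png",cv2.resize(a[160:260,340:460],None,fx=6,fy=6,interpolation=cv2.INTER_CUBIC))
E
```

```text
time: 16.68
eef_pos: [525.3, -246.1, 122.6]
ee_rot: [0.116, 0.954, -0.035, 0.274]
wrist_force: [-0.4, -0.3, -0.3]
gripper_width: 8.5
[-0.3951664  -0.32768635 -0.32981904] [ 0.2044574   0.66847679 -0.04491863] [ 1.183  0.432 -0.858  2.205  1.229  0.219  0.633]
```

View pics/s13.png

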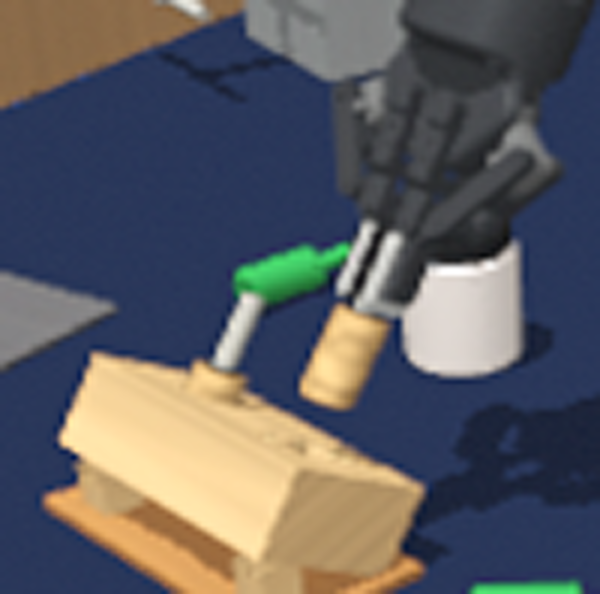

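View pics/t13.png

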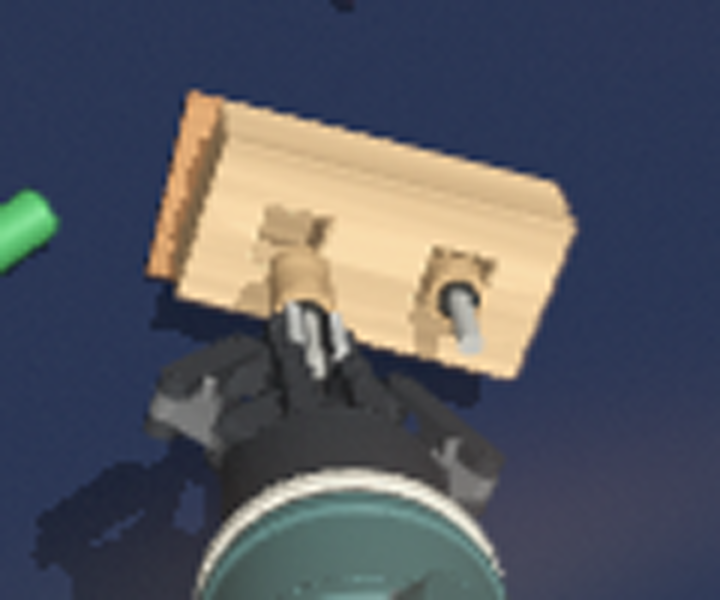

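Run:
```python
from ov import *
post=[584,264.5,np.radians(98.35)]
c,sn=np.cos(post[2]),np.sin(post[2]);br=[598,174,post[2]];print(proj("scene",W(br,(-75,0,49),60)),proj("top",W(br,(-75,0,49),60)))
for n,(x0,x1,y0,y1),f in (("scene",(355,480,190,280),6),("top",(150,290,130,230),5.5)):
    a=cv2.imread(f"pics/{n}13.png");a=cv2.resize(a[y0:y1,x0:x1],None,fx=f,fy=f,interpolation=cv2.INTER_CUBIC)
    cv2.imwrite(f"pics/cupr{n}.png",a)
    draw(a,n,BR,br,60,f,(x0,y0),(0,255,0))
    cv2.imwrite(f"pics/cup{n}.png",a)
```

```text
[380.99747314 228.42757818] [245.21571873 178.59771951]
```

View pics/cupscene.png

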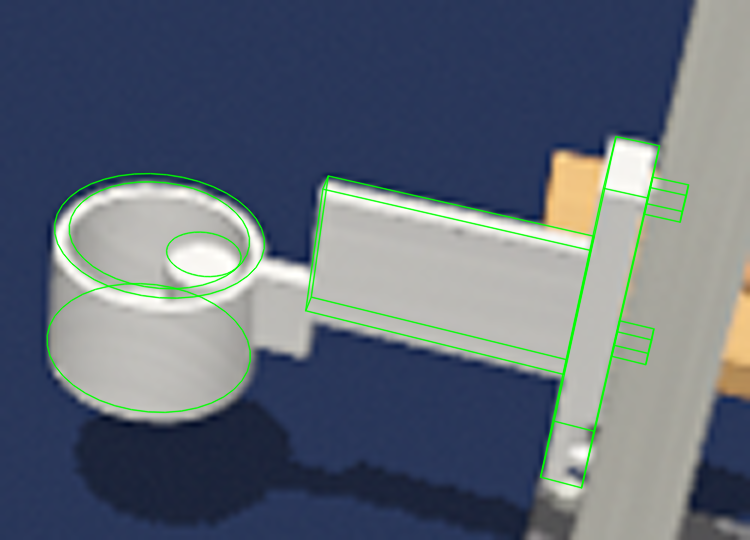

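View pics/cuptop.png

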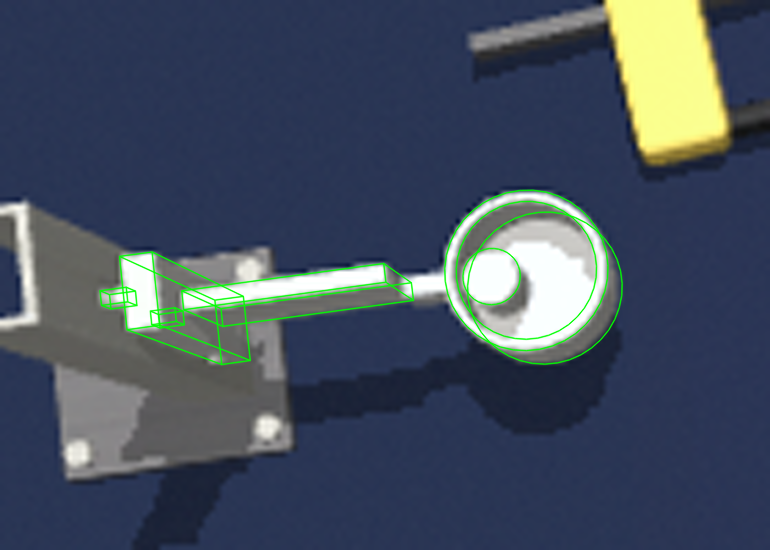

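```bash
cat >> ov.py <<'E'
def drumlines(c,ax):
    ax=np.array(ax)/np.linalg.norm(ax);e1=np.cross(ax,[0,1,0]);e1/=np.linalg.norm(e1);e2=np.cross(ax,e1);L=[]
    for h,r in ((-42.5,12.5),(2.5,12.5),(2.5,5),(42.5,5)):
        L.append([c+ax*h+r*(np.cos(t)*e1+np.sin(t)*e2) for t in np.linspace(0,2*np.pi,40)])
    L.append([c-ax*42.5,c+ax*42.5]);return L
def drawW(im,n,L,f,o,col):
    for l in L:
        q=np.array([proj(n,P) for P in l]);q=(q-np.array(o)+.5)*f-.5
        cv2.polylines(im,[np.round(q*8).astype(np.int32)],False,col,1,cv2.LINE_AA,3)
E
python3 - <<'E'
from ov import *
s=sense();M=R.from_quat(s["ee_rot"]).as_matrix();p=np.array(s["eef_pos"]);print(p)
for off,col in (((0,0,7),(0,255,0)),((0,0,0),(0,0,255))):
  pass
for n,(x0,x1,y0,y1),f in (("scene",(245,305,130,190),9),("top",(370,420,185,235),9)):
    a=cv2.imread(f"pics/{n}13.png");a=cv2.resize(a[y0:y1,x0:x1],None,fx=f,fy=f,interpolation=cv2.INTER_CUBIC)
    drawW(a,n,drumlines(p+M@np.array([0,0,7.]),-M[:,2]),f,(x0,y0),(0,255,0))
    cv2.imwrite(f"pics/dr13{n}.png",a)
E
```

```text
[ 525.45311208 -246.49308009  122.54237476]
```

View pics/dr13scene.png

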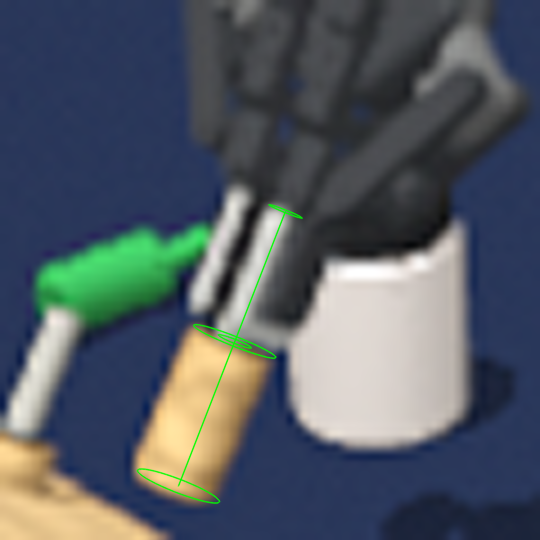

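View pics/dr13top.png

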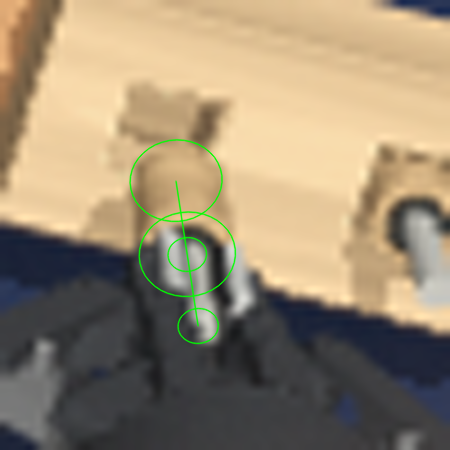

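```bash
python3 -m crank '[{"dx":0,"dy":0,"dz":-30,"ax":0,"ay":2,"az":0},{"dx":0,"dy":0,"dz":-30,"ax":0,"ay":4,"az":0}]'
python3 - <<'E'
from plan import *
plan([597,90,200],Rdown(188.35))
print(sense()["joint_pos"].round(3))
E
```

```text
time: 17.02
eef_pos: [495.2, -237.8, 172.4]
ee_rot: [0.117, 0.967, -0.028, 0.223]
wrist_force: [-0.1, -1.2, -2.3]
gripper_width: 8.7
t 17.02 at [ 495.2 -237.8  172.4] width 8.7 F [-0.1 -1.2 -2.3] M [-0.02  0.55 -0.05] need d [101.8 327.8  27.6] rot deg [ -5.09  25.61 -21.8 ] rows 6
0 d [-5.1, 57.1, -2.7] a [-0.85, 4.27, -3.63]
1 d [-8.5, 56.7, -2.4] a [-0.85, 4.27, -3.63]
2 d [-11.9, 56.1, -2.3] a [-0.85, 4.27, -3.63]
3 d [-15.3, 55.3, -2.5] a [-0.85, 4.27, -3.63]
4 d [-18.5, 54.2, -2.9] a [-0.85, 4.27, -3.63]
5 d [-21.7, 53.0, -3.6] a [-0.85, 4.27, -3.63]
[ 1.495  0.419 -1.227  2.16   0.78   0.477  1.079]
```

```bash
python3 -m crank '[{"dx":-4,"dy":20,"dz":-12,"ax":-1.1,"ay":5,"az":-4},{"dx":-6,"dy":20,"dz":-12,"ax":-1.1,"ay":5,"az":-4}]'
python3 - <<'E'
from plan import *
plan([597,90,200],Rdown(188.35))
print(sense()["joint_pos"].round(3))
E
```

```text
time: 17.27
eef_pos: [503.4, -200.1, 198.4]
ee_rot: [0.048, 0.989, -0.015, 0.138]
wrist_force: [-1.4, -1.1, -0.8]
gripper_width: 8.5
t 17.27 at [ 503.4 -200.1  198.4] width 8.5 F [-1.4 -1.1 -0.8] M [ 0.04  0.37 -0.  ] need d [ 93.6 290.1   1.6] rot deg [ -2.86  15.7  -13.86] rows 6
0 d [-10.6, 49.7, 1.9] a [-0.48, 2.62, -2.31]
1 d [-12.6, 49.2, 1.8] a [-0.48, 2.62, -2.31]
2 d [-14.7, 48.6, 1.6] a [-0.48, 2.62, -2.31]
3 d [-16.7, 48.0, 1.3] a [-0.48, 2.62, -2.31]
4 d [-18.7, 47.2, 0.8] a [-0.48, 2.62, -2.31]
5 d [-20.6, 46.4, 0.3] a [-0.48, 2.62, -2.31]
[ 1.383  0.421 -1.232  2.028  0.564  0.75   1.333]
```

```bash
python3 -m crank '[{"dx":-10.5,"dy":49,"dz":0,"ax":-0.5,"ay":2.6,"az":-2.3},{"dx":-12.5,"dy":49,"dz":0,"ax":-0.5,"ay":2.6,"az":-2.3},{"dx":-14.5,"dy":48.5,"dz":0,"ax":-0.5,"ay":2.6,"az":-2.3},{"dx":-16.5,"dy":48,"dz":0,"ax":-0.5,"ay":2.6,"az":-2.3}]'
python3 - <<'E'
from plan import *
plan([597,90,180],Rdown(188.35))
print(sense()["joint_pos"].round(3))
E
```

```text
time: 17.77
eef_pos: [564.8, -5.6, 205.3]
ee_rot: [-0.033, 0.998, -0.005, 0.048]
wrist_force: [0.3, -1.0, 0.3]
gripper_width: 8.1
t 17.77 at [564.8  -5.6 205.3] width 8.1 F [ 0.3 -1.   0.3] M [-0.05  0.05 -0.02] need d [ 32.2  95.6 -25.3] rot deg [-1.    5.4  -4.61] rows 2
0 d [-17.9, 46.8, 13.8] a [-0.5, 2.7, -2.31]
1 d [-20.4, 45.9, 13.3] a [-0.5, 2.7, -2.31]
[ 0.829  0.536 -1.151  1.839  0.604  1.049  1.091]
```

```bash
python3 -m crank '[{"dx":-18,"dy":47,"dz":8,"ax":-0.5,"ay":2.7,"az":-2.3},{"dx":-20.5,"dy":46,"dz":8,"ax":-0.5,"ay":2.7,"az":-2.3},{"dx":0,"dy":0,"dz":6,"ax":0,"ay":0,"az":0},{"dx":0,"dy":0,"dz":0,"ax":0,"ay":0,"az":0}]'
python3 - <<'E'
from plan import *
plan([597,90,180],Rdown(188.35))
print(sense()["joint_pos"].round(3))
from ov import *
s=sense();M=R.from_quat(s["ee_rot"]).as_matrix();p=np.array(s["eef_pos"])
for n in C: cv2.imwrite(f"pics/{n}14.png",snapshot(n)[:,:,::-1])
br=[598.8,174.2,np.radians(98.35)]
for n,(x0,x1,y0,y1),f in (("scene",(340,440,150,260),6),("top",(180,300,130,230),6)):
    a=cv2.imread(f"pics/{n}14.png");a=cv2.resize(a[y0:y1,x0:x1],None,fx=f,fy=f,interpolation=cv2.INTER_CUBIC)
    drawW(a,n,drumlines(p+M@np.array([0,0,7.]),-M[:,2]),f,(x0,y0),(0,255,0))
    draw(a,n,BR,br,60,f,(x0,y0),(0,0,255))
    cv2.imwrite(f"pics/dr14{n}.png",a[:600])
E
```

```text
time: 18.27
eef_pos: [595.6, 89.1, 184.5]
ee_rot: [-0.073, 0.997, 0.0, 0.0]
wrist_force: [-0.4, -0.7, -0.7]
gripper_width: 8.7
t 18.27 at [595.6  89.1 184.5] width 8.7 F [-0.4 -0.7 -0.7] M [-0.05  0.08 -0.01] need d [ 1.4  0.9 -4.5] rot deg [ 0.04  0.02 -0.01] rows 1
0 d [-1.6, 0.7, 4.5] a [0.04, 0.02, -0.01]
[ 0.558  0.674 -1.087  1.693  0.641  1.177  1.017]
```

View pics/dr14scene.png

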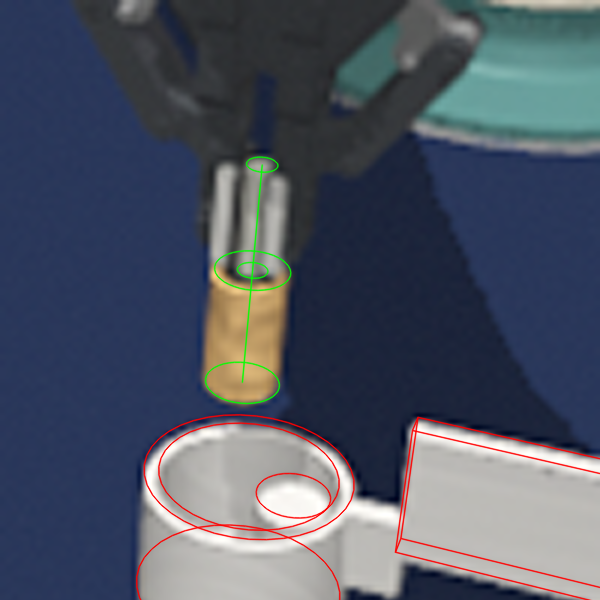

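View pics/dr14top.png

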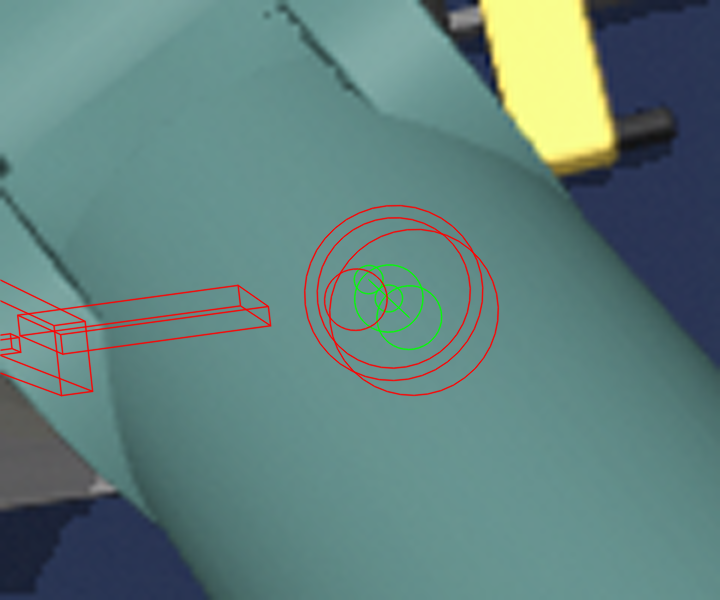

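```bash
python3 -m crank '[{"dx":-0.9,"dy":0.7,"dz":12,"ax":0,"ay":0,"az":0},{"dx":0,"dy":0,"dz":10,"ax":0,"ay":0,"az":0},{"dx":0,"dy":0,"dz":0,"ax":0,"ay":0,"az":0}]'
cat > chk.py <<'E'
from ov import *
import sys
k=sys.argv[1];s=sense();M=R.from_quat(s["ee_rot"]).as_matrix();p=np.array(s["eef_pos"]);print(p.round(1),s["joint_pos"].round(2))
cv2.imwrite(f"pics/scene{k}.png",snapshot("scene")[:,:,::-1])
br=[598.3,173.9,np.radians(98.35)]
x0,x1,y0,y1,f=345,425,170,260,7
a=cv2.imread(f"pics/scene{k}.png");a=cv2.resize(a[y0:y1,x0:x1],None,fx=f,fy=f,interpolation=cv2.INTER_CUBIC)
if len(sys.argv)<3:
    drawW(a,"scene",drumlines(p+M@np.array([0,0,7.]),-M[:,2]),f,(x0,y0),(0,255,0))
    draw(a,"scene",BR,br,57.6,f,(x0,y0),(0,0,255))
cv2.imwrite(f"pics/k{k}.png",a[:600])
E
python3 chk.py 15
```

```text
time: 18.75
eef_pos: [596.1, 89.8, 162.7]
ee_rot: [-0.073, 0.997, 0.001, 0.0]
wrist_force: [0.9, -0.2, -0.2]
gripper_width: 8.8
[596.1  89.8 162.7] [ 0.54  0.7  -1.07  1.71  0.66  1.14  1.  ]
```

View pics/k15.png

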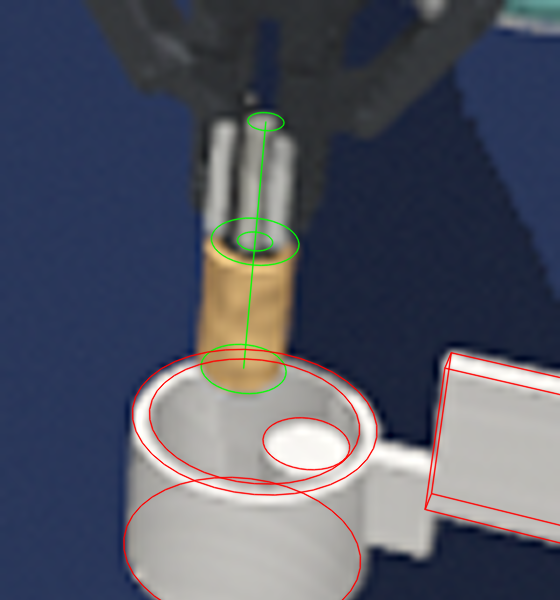

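```bash
python3 -m crank '[{"dx":-0.4,"dy":0,"dz":5,"ax":0,"ay":0,"az":0},{"dx":0,"dy":0,"dz":5,"ax":0,"ay":0,"az":0}]';python3 -m crank '[{"dx":0,"dy":0,"dz":4,"ax":0,"ay":0,"az":0},{"dx":0,"dy":0,"dz":4,"ax":0,"ay":0,"az":0}]';python3 chk.py 16
```

```text
time: 19.05
eef_pos: [597.0, 90.4, 153.5]
ee_rot: [-0.073, 0.997, 0.001, 0.001]
wrist_force: [0.1, 0.2, -1.1]
gripper_width: 8.4
time: 19.3
eef_pos: [596.9, 90.4, 145.4]
ee_rot: [-0.073, 0.997, 0.001, 0.001]
wrist_force: [0.2, 0.8, -0.6]
gripper_width: 8.6
[596.9  90.4 145.4] [ 0.53  0.72 -1.05  1.72  0.69  1.12  0.99]
```

View pics/k16.png

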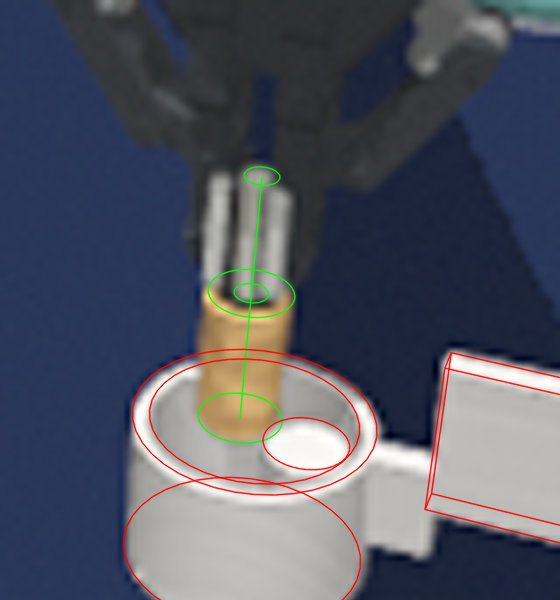

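```bash
python3 -m crank '[{"dx":0,"dy":-0.6,"dz":6,"ax":0,"ay":0,"az":0},{"dx":0,"dy":0,"dz":6,"ax":0,"ay":0,"az":0}]';python3 -m crank '[{"dx":0,"dy":0,"dz":6,"ax":0,"ay":0,"az":0},{"dx":0,"dy":0,"dz":6,"ax":0,"ay":0,"az":0}]';python3 -m crank '[{"dx":0,"dy":0,"dz":3,"ax":0,"ay":0,"az":0}]';python3 -m crank '[{"dx":0,"dy":0,"dz":2,"ax":0,"ay":0,"az":0}]';python3 -m crank '[{"dx":0,"dy":0,"dz":1,"ax":0,"ay":0,"az":0}]'
```

```text
time: 19.6
eef_pos: [597.1, 89.7, 133.3]
ee_rot: [-0.073, 0.997, 0.001, 0.001]
wrist_force: [0.6, -0.6, -0.5]
gripper_width: 8.8
time: 19.85
eef_pos: [597.0, 89.9, 121.2]
ee_rot: [-0.073, 0.997, 0.001, 0.001]
wrist_force: [-0.0, -0.4, -0.1]
gripper_width: 8.6
time: 19.98
eef_pos: [597.0, 89.8, 118.2]
ee_rot: [-0.073, 0.997, 0.001, 0.001]
wrist_force: [-0.5, 0.6, -0.5]
gripper_width: 8.5
time: 20.1
eef_pos: [597.1, 89.9, 116.5]
ee_rot: [-0.073, 0.997, 0.001, 0.001]
wrist_force: [-0.6, -0.3, 0.8]
gripper_width: 8.6
time: 20.23
eef_pos: [597.1, 89.9, 115.6]
ee_rot: [-0.073, 0.997, 0.001, 0.001]
wrist_force: [-0.7, 0.3, -1.1]
gripper_width: 8.4
```

```bash
python3 -m crank '[{"dx":0,"dy":0,"dz":1,"ax":0,"ay":0,"az":0}]';python3 -m crank '[{"dx":0,"dy":0,"dz":1,"ax":0,"ay":0,"az":0}]';python3 -m crank '[{"dx":0,"dy":0,"dz":1,"ax":0,"ay":0,"az":0}]';python3 chk.py 17
```

```text
time: 20.35
eef_pos: [597.1, 89.9, 114.7]
ee_rot: [-0.073, 0.997, 0.001, 0.001]
wrist_force: [1.1, 0.9, -0.5]
gripper_width: 8.7
time: 20.48
eef_pos: [597.1, 89.9, 113.7]
ee_rot: [-0.073, 0.997, 0.001, 0.001]
wrist_force: [-0.1, 0.3, -0.4]
gripper_width: 8.8
time: 20.6
eef_pos: [597.1, 89.9, 112.6]
ee_rot: [-0.073, 0.997, 0.001, 0.001]
wrist_force: [-0.3, 0.5, -0.7]
gripper_width: 8.2
[597.1  89.9 112.6] [ 0.51  0.75 -1.02  1.74  0.72  1.07  0.96]
```

View pics/k17.png

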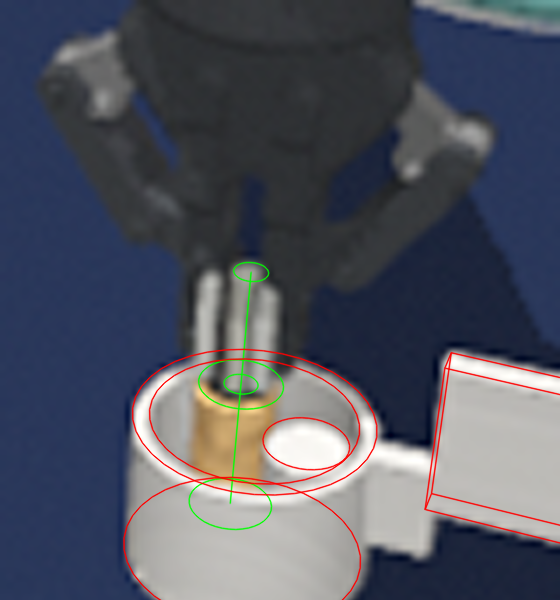

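```bash
python3 -m crank '[{"dx":0,"dy":0,"dz":1,"ax":0,"ay":0,"az":0}]';python3 -m crank '[{"dx":0,"dy":0,"dz":1,"ax":0,"ay":0,"az":0}]';python3 -m crank '[{"dx":0,"dy":0,"dz":1,"ax":0,"ay":0,"az":0}]'
```

```text
time: 20.78
eef_pos: [597.1, 89.9, 111.7]
ee_rot: [-0.073, 0.997, 0.001, 0.001]
wrist_force: [-0.3, 0.1, 0.8]
gripper_width: 8.6
time: 20.9
eef_pos: [597.3, 90.1, 110.9]
ee_rot: [-0.073, 0.997, 0.001, 0.001]
wrist_force: [0.5, 0.2, 7.4]
gripper_width: 8.8
time: 21.02
eef_pos: [597.6, 90.3, 110.4]
ee_rot: [-0.073, 0.997, 0.001, 0.001]
wrist_force: [-0.4, 0.5, 13.2]
gripper_width: 8.7
```

```bash
python3 -m crank '[{"dx":0,"dy":0,"dz":-1.3,"ax":0,"ay":0,"az":0},{"dx":0,"dy":0,"dz":0,"ax":0,"ay":0,"az":0}]';python3 -m crank '[{"dx":0,"dy":0,"dz":0,"ax":0,"ay":0,"az":0},{"dx":0,"dy":0,"dz":0,"ax":0,"ay":0,"az":0}]' 34;python3 -m crank '[{"dx":0,"dy":0,"dz":-15,"ax":0,"ay":0,"az":0},{"dx":0,"dy":0,"dz":-50,"ax":0,"ay":0,"az":0},{"dx":0,"dy":0,"dz":-50,"ax":0,"ay":0,"az":0}]';python3 chk.py 18 n
python3 - <<'E'
from plan import *
plan(B+AX*130,Rdrum())
E
```

```text
time: 21.28
eef_pos: [597.2, 90.0, 111.2]
ee_rot: [-0.073, 0.997, 0.001, 0.001]
wrist_force: [0.1, 0.2, 3.9]
gripper_width: 8.6
time: 21.52
eef_pos: [596.9, 89.7, 110.7]
ee_rot: [-0.073, 0.997, 0.001, 0.0]
wrist_force: [0.3, -0.6, 0.2]
gripper_width: 33.8
time: 21.9
eef_pos: [596.7, 89.9, 228.2]
ee_rot: [-0.073, 0.997, 0.001, 0.001]
wrist_force: [-0.3, -0.1, 0.5]
gripper_width: 34.1
[596.7  89.9 228.2] [ 0.58  0.63 -1.12  1.65  0.6   1.25  1.05]
t 21.95 at [598.5  91.3 234.7] width 34.3 F [2.4 1.4 8.9] M [ 0.07 -0.15  0.04] need d [-124.3 -398.1  -55.8] rot deg [  6.46 -31.14  21.72] rows 8
0 d [22.7, -47.0, 6.7] a [0.81, -3.89, 2.72]
1 d [20.9, -47.9, 5.9] a [0.81, -3.89, 2.72]
2 d [19.0, -48.8, 5.2] a [0.81, -3.89, 2.72]
3 d [17.0, -49.6, 4.7] a [0.81, -3.89, 2.72]
4 d [14.9, -50.3, 4.3] a [0.81, -3.89, 2.72]
5 d [12.8, -50.9, 4.1] a [0.81, -3.89, 2.72]
6 d [10.6, -51.4, 4.0] a [0.81, -3.89, 2.72]
7 d [8.5, -51.8, 4.1] a [0.81, -3.89, 2.72]
```

View pics/k18.png

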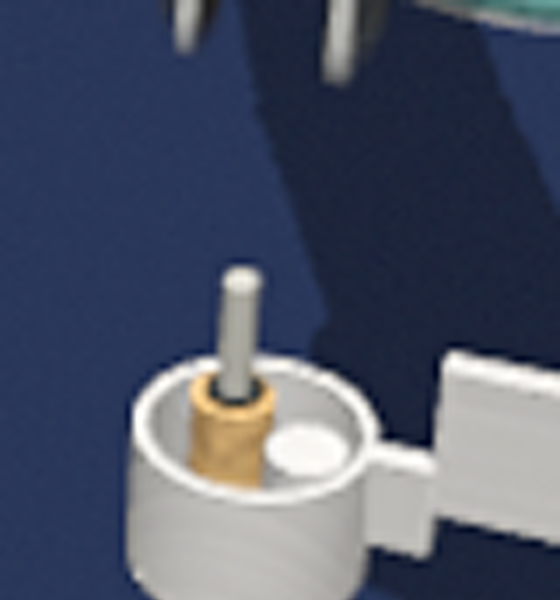

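```bash
python3 -m crank '[{"dx":22.5,"dy":-47,"dz":3,"ax":0,"ay":0,"az":0},{"dx":21,"dy":-48,"dz":3,"ax":0.8,"ay":-3.9,"az":2.7},{"dx":19,"dy":-49,"dz":3,"ax":0.8,"ay":-3.9,"az":2.7},{"dx":17,"dy":-49.5,"dz":4,"ax":0.8,"ay":-3.9,"az":2.7},{"dx":15,"dy":-50.5,"dz":4,"ax":0.8,"ay":-3.9,"az":2.7}]' 40 40
python3 - <<'E'
from plan import *
plan(B+AX*130,Rdrum())
print(sense()["joint_pos"].round(2))
E
```

```text
time: 22.58
eef_pos: [525.8, -164.0, 205.6]
ee_rot: [0.023, 0.99, -0.018, 0.139]
wrist_force: [1.9, -0.3, 0.5]
gripper_width: 40.2
t 22.57 at [ 525.8 -164.   205.6] width 40.2 F [ 1.9 -0.3  0.5] M [ 0.11  0.12 -0.01] need d [ -51.6 -142.8  -26.8] rot deg [  3.01 -15.73  10.88] rows 3
0 d [17.1, -48.1, 5.8] a [1.0, -5.24, 3.63]
1 d [14.5, -49.0, 5.2] a [1.0, -5.24, 3.63]
2 d [11.9, -49.8, 4.9] a [1.0, -5.24, 3.63]
[ 1.27  0.41 -1.2   2.01  0.56  0.76  1.31]
```

```bash
python3 -m crank '[{"dx":17,"dy":-37,"dz":4,"ax":0.8,"ay":-4,"az":2.8},{"dx":13,"dy":-37,"dz":4,"ax":0.8,"ay":-4,"az":2.8},{"dx":9,"dy":-37,"dz":4,"ax":0.8,"ay":-4,"az":2.8},{"dx":6,"dy":-37,"dz":4,"ax":0.8,"ay":-4,"az":2.8},{"dx":0,"dy":0,"dz":0,"ax":0,"ay":0,"az":0}]'
python3 - <<'E'
from plan import *
plan(B+AX*80,Rdrum())
print(sense()["joint_pos"].round(3))
E
```

```text
time: 23.2
eef_pos: [470.2, -308.3, 177.3]
ee_rot: [0.121, 0.953, -0.035, 0.274]
wrist_force: [1.1, 0.8, 0.6]
gripper_width: 39.7
t 23.2 at [ 470.2 -308.3  177.3] width 39.7 F [1.1 0.8 0.6] M [0.18 0.44 0.02] need d [ 29.6  -4.9 -40.8] rot deg [-0.25  0.06 -0.48] rows 1
0 d [-3.7, 2.6, 50.5] a [-0.25, 0.06, -0.48]
[ 1.639  0.388 -1.151  2.186  0.596  0.294  1.402]
```

```bash
python3 -m crank '[{"dx":-3.7,"dy":2.6,"dz":20,"ax":-0.2,"ay":0,"az":-0.5},{"dx":0,"dy":0,"dz":20,"ax":0,"ay":0,"az":0},{"dx":0,"dy":0,"dz":20,"ax":0,"ay":0,"az":0},{"dx":0,"dy":0,"dz":15,"ax":0,"ay":0,"az":0},{"dx":0,"dy":0,"dz":0,"ax":0,"ay":0,"az":0}]'
python3 - <<'E'
from plan import *
plan(B+AX*7,Rdrum())
print(sense()["joint_pos"].round(3))
E
```

```text
time: 23.82
eef_pos: [515.4, -312.8, 116.3]
ee_rot: [0.114, 0.954, -0.033, 0.274]
wrist_force: [0.4, 0.3, 0.6]
gripper_width: 40.0
t 23.82 at [ 515.4 -312.8  116.3] width 40.0 F [0.4 0.3 0.6] M [0.2  0.53 0.02] need d [ 22.   -9.8 -41.8] rot deg [0.17 0.08 0.35] rows 1
0 d [2.1, -4.3, 48.0] a [0.17, 0.08, 0.35]
[ 1.293  0.491 -0.835  2.142  0.958  0.194  1.048]
```

```bash
python3 -m crank '[{"dx":2.1,"dy":-4.3,"dz":0,"ax":0,"ay":0,"az":0},{"dx":0,"dy":0,"dz":0,"ax":0.1,"ay":0,"az":0.3}]'
python3 - <<'E'
from plan import *
plan(B+AX*7,Rdrum())
print(sense()["joint_pos"].round(3))
E
```

```text
time: 24.08
eef_pos: [511.2, -318.4, 115.5]
ee_rot: [0.118, 0.954, -0.034, 0.274]
wrist_force: [0.2, -0.2, 0.8]
gripper_width: 40.1
t 24.07 at [ 511.2 -318.4  115.5] width 40.1 F [ 0.2 -0.2  0.8] M [ 0.2   0.57 -0.02] need d [ 26.2  -4.2 -41. ] rot deg [-0.06  0.11 -0.11] rows 1
0 d [-0.6, 2.3, 48.8] a [-0.06, 0.11, -0.11]
[ 1.31   0.494 -0.84   2.144  0.966  0.193  1.045]
```

```bash
python3 -m crank '[{"dx":-0.6,"dy":2.3,"dz":0,"ax":0,"ay":0,"az":0},{"dx":0,"dy":0,"dz":8,"ax":0,"ay":0,"az":0},{"dx":0,"dy":0,"dz":0,"ax":0,"ay":0,"az":0}]'
python3 - <<'E'
from plan import *
plan(B+AX*7,Rdrum())
cv2.imwrite("pics/scene19.png",snapshot("scene")[:,:,::-1])
a=cv2.imread("pics/scene19.png");cv2.imwrite("pics/s19.png",cv2.resize(a[110:220,200:300],None,fx=6,fy=5.4,interpolation=cv2.INTER_CUBIC))
E
```

```text
time: 24.45
eef_pos: [516.9, -316.4, 108.5]
ee_rot: [0.117, 0.954, -0.033, 0.274]
wrist_force: [0.2, -0.2, 0.0]
gripper_width: 40.2
t 24.45 at [ 516.9 -316.4  108.5] width 40.2 F [ 0.2 -0.2  0. ] M [0.13 0.57 0.02] need d [ 20.5  -6.2 -33.9] rot deg [ 0.02  0.09 -0.05] rows 1
0 d [-0.1, -1.1, 40.2] a [0.02, 0.09, -0.05]
```

View pics/s19.png

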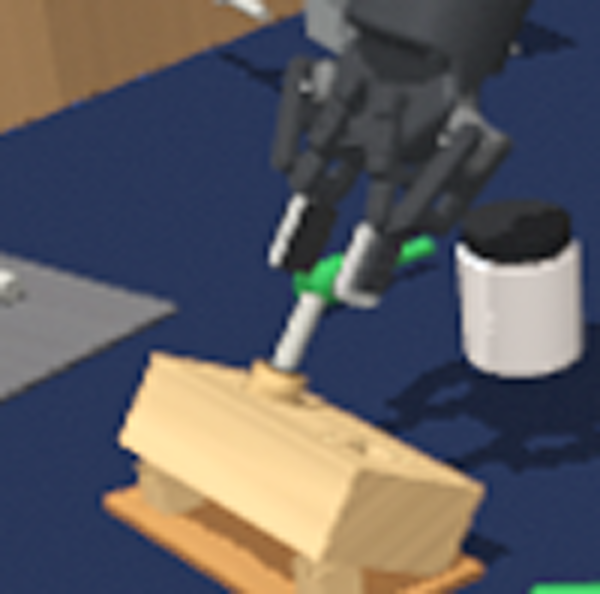

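Aligned over the second shank (grey shank, tan drum in the rack; the green one behind is a different object on the bench). Descend and grip.

```bash
python3 -m crank '[{"dx":0,"dy":-1,"dz":14,"ax":0,"ay":0,"az":0},{"dx":0,"dy":0,"dz":14,"ax":0,"ay":0,"az":0},{"dx":0,"dy":0,"dz":12,"ax":0,"ay":0,"az":0},{"dx":0,"dy":0,"dz":0,"ax":0,"ay":0,"az":0}]'
python3 - <<'E'
from plan import *
plan(B+AX*7,Rdrum())
print(sense()["joint_pos"].round(3))
E
python3 -m crank '[{"dx":0,"dy":0,"dz":0,"ax":0,"ay":0,"az":0},{"dx":0,"dy":0,"dz":0,"ax":0,"ay":0,"az":0},{"dx":0,"dy":0,"dz":0,"ax":0,"ay":0,"az":0},{"dx":0,"dy":0,"dz":0,"ax":0,"ay":0,"az":0}]' 0 30
```

```text
time: 25.0
eef_pos: [537.2, -322.4, 74.4]
ee_rot: [0.117, 0.954, -0.033, 0.274]
wrist_force: [0.4, 1.2, -0.4]
gripper_width: 40.1
t 25.0 at [ 537.2 -322.4   74.4] width 40.1 F [ 0.4  1.2 -0.4] M [0.14 0.56 0.01] need d [ 0.2 -0.2  0.1] rot deg [ 0.04  0.07 -0.05] rows 1
0 d [-0.3, -0.2, 0.0] a [0.04, 0.07, -0.05]
[ 1.208  0.599 -0.763  2.105  1.385  0.192  0.646]
time: 25.5
eef_pos: [537.3, -322.6, 75.1]
ee_rot: [0.117, 0.954, -0.034, 0.275]
wrist_force: [-4.8, 3.9, 7.0]
gripper_width: 9.2
```

```bash
python3 -m crank '[{"dx":0,"dy":0,"dz":0,"ax":0,"ay":0,"az":0},{"dx":0,"dy":0,"dz":-8,"ax":0,"ay":0,"az":0},{"dx":0,"dy":0,"dz":-16,"ax":0,"ay":0,"az":0},{"dx":0,"dy":0,"dz":-22,"ax":0,"ay":0,"az":0},{"dx":0,"dy":0,"dz":-10,"ax":0,"ay":0,"az":0}]' 0 50;python3 -m crank '[{"dx":0,"dy":0,"dz":-25,"ax":0,"ay":2,"az":0},{"dx":0,"dy":0,"dz":-25,"ax":0,"ay":4,"az":0}]'
python3 - <<'E'
from plan import *
cv2.imwrite("pics/scene20.png",snapshot("scene")[:,:,::-1])
a=cv2.imread("pics/scene20.png");cv2.imwrite("pics/s20.png",cv2.resize(a[100:210,190:310],None,fx=5,fy=5,interpolation=cv2.INTER_CUBIC))
plan([625,95,200],Rdown(188.35),n=9)
print(sense()["joint_pos"].round(3))
E
```

```text
time: 26.12
eef_pos: [507.7, -315.9, 122.9]
ee_rot: [0.118, 0.954, -0.034, 0.274]
wrist_force: [1.1, -0.5, -1.1]
gripper_width: 8.5
time: 26.38
eef_pos: [481.9, -309.0, 165.2]
ee_rot: [0.119, 0.967, -0.027, 0.222]
wrist_force: [-0.1, -0.3, -1.1]
gripper_width: 8.3
t 26.43 at [ 482.8 -309.2  168.2] width 8.5 F [ 3.2 -1.9  5. ] M [ 0.02  0.26 -0.02] need d [142.2 404.2  31.8] rot deg [ -5.01  25.52 -21.96] rows 9
0 d [-5.6, 47.4, -1.2] a [-0.56, 2.84, -2.44]
1 d [-7.5, 47.1, -1.1] a [-0.56, 2.84, -2.44]
2 d [-9.5, 46.8, -1.0] a [-0.56, 2.84, -2.44]
3 d [-11.4, 46.3, -1.1] a [-0.56, 2.84, -2.44]
4 d [-13.3, 45.8, -1.3] a [-0.56, 2.84, -2.44]
5 d [-15.2, 45.2, -1.5] a [-0.56, 2.84, -2.44]
6 d [-17.0, 44.6, -1.9] a [-0.56, 2.84, -2.44]
7 d [-18.8, 43.8, -2.3] a [-0.56, 2.84, -2.44]
8 d [-20.5, 43.0, -2.9] a [-0.56, 2.84, -2.44]
[ 1.631  0.547 -1.267  2.097  0.84   0.541  1.191]
```

View pics/s20.png

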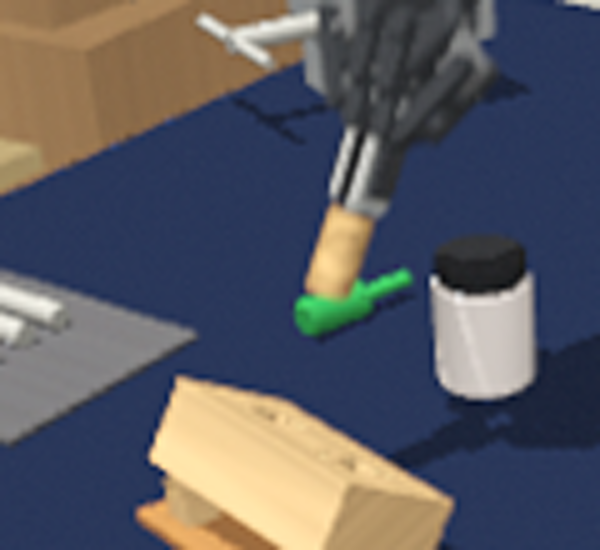

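```bash
python3 -m crank '[{"dx":-3,"dy":20,"dz":-3,"ax":-0.5,"ay":2.8,"az":-2.4},{"dx":-4,"dy":25,"dz":-3,"ax":-0.6,"ay":2.8,"az":-2.4}]';python3 - <<'E'
from plan import *
plan([625,95,200],Rdown(188.35),n=9)
print(sense()["joint_pos"].round(3))
E
```

```text
time: 26.68
eef_pos: [496.6, -266.5, 173.1]
ee_rot: [0.078, 0.981, -0.022, 0.176]
wrist_force: [-0.1, -0.0, -0.9]
gripper_width: 8.6
t 26.68 at [ 496.6 -266.5  173.1] width 8.6 F [-0.1 -0.  -0.9] M [0.08 0.41 0.06] need d [128.4 361.5  26.9] rot deg [ -3.97  20.06 -17.22] rows 9
0 d [-8.4, 41.9, -0.7] a [-0.44, 2.23, -1.91]
1 d [-9.8, 41.6, -0.8] a [-0.44, 2.23, -1.91]
2 d [-11.2, 41.2, -0.9] a [-0.44, 2.23, -1.91]
3 d [-12.5, 40.9, -1.0] a [-0.44, 2.23, -1.91]
4 d [-13.8, 40.4, -1.2] a [-0.44, 2.23, -1.91]
5 d [-15.1, 39.9, -1.5] a [-0.44, 2.23, -1.91]
6 d [-16.4, 39.4, -1.8] a [-0.44, 2.23, -1.91]
7 d [-17.6, 38.9, -2.1] a [-0.44, 2.23, -1.91]
8 d [-18.8, 38.3, -2.5] a [-0.44, 2.23, -1.91]
[ 1.509  0.525 -1.252  2.053  0.745  0.659  1.262]
```

Good, receding from the limit.

```bash
python3 -m crank '[{"dx":-8.5,"dy":42,"dz":-5,"ax":-0.4,"ay":2.2,"az":-1.9},{"dx":-10,"dy":41.5,"dz":-5,"ax":-0.4,"ay":2.2,"az":-1.9},{"dx":-11,"dy":41,"dz":-5,"ax":-0.4,"ay":2.2,"az":-1.9},{"dx":-12.5,"dy":41,"dz":-5,"ax":-0.4,"ay":2.2,"az":-1.9},{"dx":-14,"dy":40.5,"dz":-5,"ax":-0.4,"ay":2.2,"az":-1.9}]';python3 - <<'E'
from plan import *
plan([622.5,93.7,195],Rdown(188.35))
print(sense()["joint_pos"].round(3))
E
```

```text
time: 27.3
eef_pos: [563.3, -63.4, 207.8]
ee_rot: [-0.006, 0.997, -0.012, 0.08]
wrist_force: [0.4, -1.3, -0.3]
gripper_width: 8.4
t 27.3 at [563.3 -63.4 207.8] width 8.4 F [ 0.4 -1.3 -0.3] M [-0.04  0.16 -0.01] need d [ 59.2 157.1 -12.8] rot deg [-2.02  9.06 -7.69] rows 3
0 d [-19.5, 52.3, 6.2] a [-0.67, 3.02, -2.56]
1 d [-22.1, 51.3, 5.7] a [-0.67, 3.02, -2.56]
2 d [-24.7, 50.2, 5.1] a [-0.67, 3.02, -2.56]
[ 0.994  0.535 -1.221  1.881  0.664  0.994  1.093]
```

```bash
python3 -m crank '[{"dx":-20,"dy":52,"dz":4,"ax":-0.7,"ay":3,"az":-2.6},{"dx":-23,"dy":51,"dz":4,"ax":-0.7,"ay":3,"az":-2.6},{"dx":-26,"dy":50,"dz":4,"ax":-0.6,"ay":3,"az":-2.5},{"dx":0,"dy":0,"dz":0,"ax":0,"ay":0,"az":0}]';python3 - <<'E'
from plan import *
plan([624.8,94,180],Rdown(188.35))
print(sense()["joint_pos"].round(3))
E
```

```text
time: 27.8
eef_pos: [624.4, 98.2, 199.6]
ee_rot: [-0.076, 0.997, 0.002, 0.001]
wrist_force: [-0.4, 0.2, 0.2]
gripper_width: 8.1
t 27.8 at [624.4  98.2 199.6] width 8.1 F [-0.4  0.2  0.2] M [-0.02 -0.03  0.02] need d [  0.4  -4.2 -19.6] rot deg [0.17 0.08 0.41] rows 1
0 d [0.3, -4.2, 19.6] a [0.17, 0.08, 0.41]
[ 0.536  0.731 -1.125  1.601  0.684  1.253  1.011]
```

```bash
python3 -m crank '[{"dx":0,"dy":-4.2,"dz":10,"ax":0.2,"ay":0.1,"az":0.4},{"dx":0,"dy":0,"dz":10,"ax":0,"ay":0,"az":0},{"dx":0,"dy":0,"dz":8,"ax":0,"ay":0,"az":0},{"dx":0,"dy":0,"dz":0,"ax":0,"ay":0,"az":0}]';python3 chk.py 21
```

```text
time: 28.3
eef_pos: [624.7, 87.2, 171.5]
ee_rot: [-0.069, 0.998, -0.002, -0.0]
wrist_force: [0.0, 0.7, -0.1]
gripper_width: 8.6
[624.7  87.2 171.5] [ 0.54  0.75 -1.1   1.63  0.71  1.21  0.99]
```

View pics/k21.png

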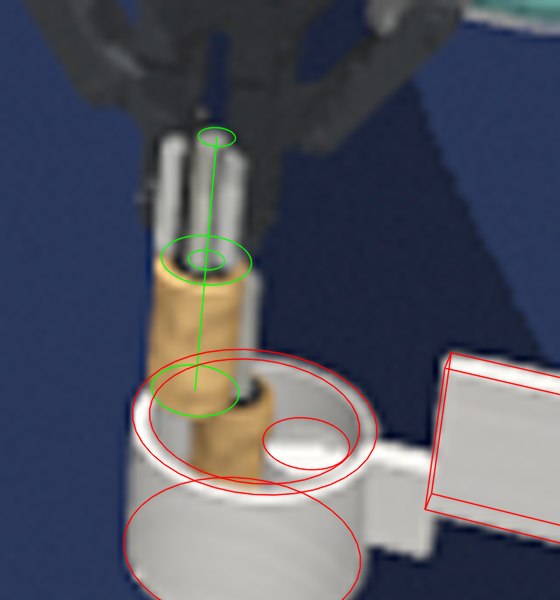

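```bash
python3 - <<'E'
from plan import *
plan([624.8,94,166],Rdown(188.35))
E
python3 -m crank '[{"dx":-0.5,"dy":6.7,"dz":0,"ax":-0.2,"ay":0,"az":-0.4},{"dx":0,"dy":0,"dz":0,"ax":0,"ay":0,"az":0},{"dx":0,"dy":0,"dz":0,"ax":0,"ay":0,"az":0}]';python3 chk.py 22;python3 - <<'E'
from plan import *
plan([624.8,94,166],Rdown(188.35))
E
```

```text
t 28.35 at [625.   87.5 172.1] width 8.4 F [-0.2 -0.4 -0.3] M [0.04 0.03 0.05] need d [-0.2  6.5 -6.1] rot deg [-0.2   0.02 -0.46] rows 1
0 d [-0.7, 6.4, 6.1] a [-0.2, 0.02, -0.46]
time: 28.72
eef_pos: [624.7, 94.9, 172.3]
ee_rot: [-0.073, 0.997, 0.0, 0.0]
wrist_force: [0.4, -0.1, -0.6]
gripper_width: 8.4
[624.7  94.9 172.3] [ 0.53  0.76 -1.1   1.63  0.71  1.21  0.99]
t 28.77 at [624.6  94.8 172.3] width 8.5 F [-0.3 -0.1 -1.1] M [-0.02 -0.04  0.04] need d [ 0.2 -0.8 -6.3] rot deg [-0.    0.04 -0.01] rows 1
0 d [-0.0, -0.8, 6.3] a [-0.0, 0.04, -0.01]
```

View pics/k22.png

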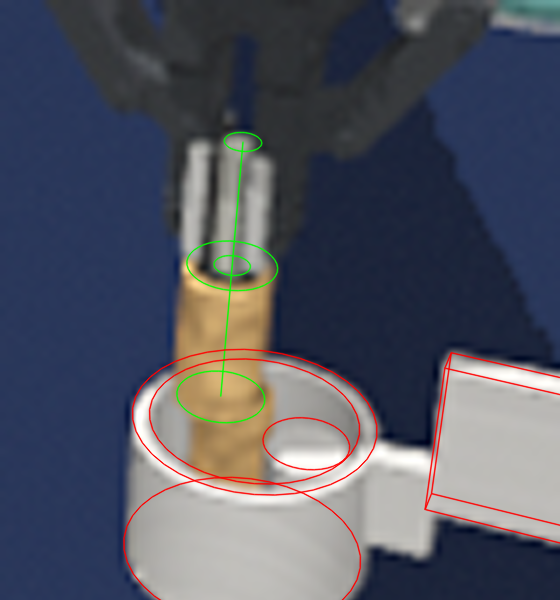

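```bash
python3 -m crank '[{"dx":0,"dy":-0.8,"dz":8,"ax":0,"ay":0,"az":0},{"dx":0,"dy":0,"dz":6,"ax":0,"ay":0,"az":0},{"dx":0,"dy":0,"dz":0,"ax":0,"ay":0,"az":0}]';python3 chk.py 23 n
```

```text
time: 29.15
eef_pos: [624.5, 93.9, 157.4]
ee_rot: [-0.073, 0.997, 0.0, -0.0]
wrist_force: [-0.1, 0.4, -0.2]
gripper_width: 8.5
[624.5  93.9 157.4] [ 0.52  0.77 -1.09  1.64  0.73  1.19  0.98]
```

View pics/k23.png

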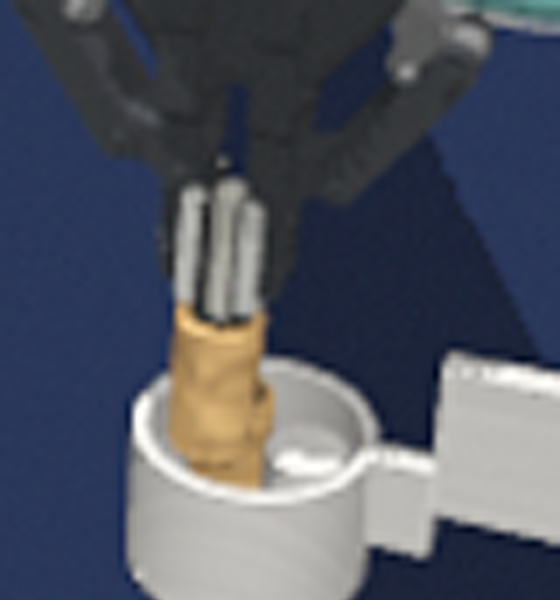

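```bash
python3 -m crank '[{"dx":0,"dy":0,"dz":2,"ax":0,"ay":0,"az":0}]';python3 -m crank '[{"dx":0,"dy":0,"dz":2,"ax":0,"ay":0,"az":0}]';python3 -m crank '[{"dx":0,"dy":0,"dz":2,"ax":0,"ay":0,"az":0}]';python3 -m crank '[{"dx":0,"dy":0,"dz":2,"ax":0,"ay":0,"az":0}]'
```

```text
time: 29.32
eef_pos: [624.8, 94.1, 156.3]
ee_rot: [-0.073, 0.997, 0.0, 0.0]
wrist_force: [-0.0, -0.5, -0.5]
gripper_width: 8.6
time: 29.45
eef_pos: [624.8, 94.0, 154.1]
ee_rot: [-0.073, 0.997, 0.0, 0.0]
wrist_force: [0.2, 0.7, -1.0]
gripper_width: 8.4
time: 29.58
eef_pos: [624.7, 94.0, 152.1]
ee_rot: [-0.073, 0.997, 0.0, 0.0]
wrist_force: [-0.0, 0.2, -0.9]
gripper_width: 8.5
time: 29.7
eef_pos: [624.7, 94.0, 150.0]
ee_rot: [-0.073, 0.997, 0.0, 0.0]
wrist_force: [-1.0, 0.6, -0.5]
gripper_width: 8.6
```

Foot at about z=100, no contact force: it has entered. Continue.

```bash
python3 -m crank '[{"dx":0,"dy":0,"dz":3,"ax":0,"ay":0,"az":0},{"dx":0,"dy":0,"dz":3,"ax":0,"ay":0,"az":0}]';python3 chk.py 24 n;python3 -m crank '[{"dx":0,"dy":0,"dz":4,"ax":0,"ay":0,"az":0},{"dx":0,"dy":0,"dz":4,"ax":0,"ay":0,"az":0}]';python3 -m crank '[{"dx":0,"dy":0,"dz":4,"ax":0,"ay":0,"az":0},{"dx":0,"dy":0,"dz":4,"ax":0,"ay":0,"az":0}]'
```

```text
time: 29.95
eef_pos: [624.7, 94.0, 143.9]
ee_rot: [-0.073, 0.997, 0.0, 0.0]
wrist_force: [0.2, -0.4, -1.5]
gripper_width: 8.2
[624.7  94.  143.9] [ 0.52  0.78 -1.08  1.65  0.74  1.17  0.97]
time: 30.25
eef_pos: [624.7, 94.0, 135.9]
ee_rot: [-0.073, 0.997, 0.0, 0.0]
wrist_force: [-0.0, 0.2, 0.5]
gripper_width: 8.7
time: 30.5
eef_pos: [624.7, 94.0, 127.8]
ee_rot: [-0.073, 0.997, 0.0, 0.0]
wrist_force: [-0.2, 0.3, -0.5]
gripper_width: 8.8
```

View pics/k24.png

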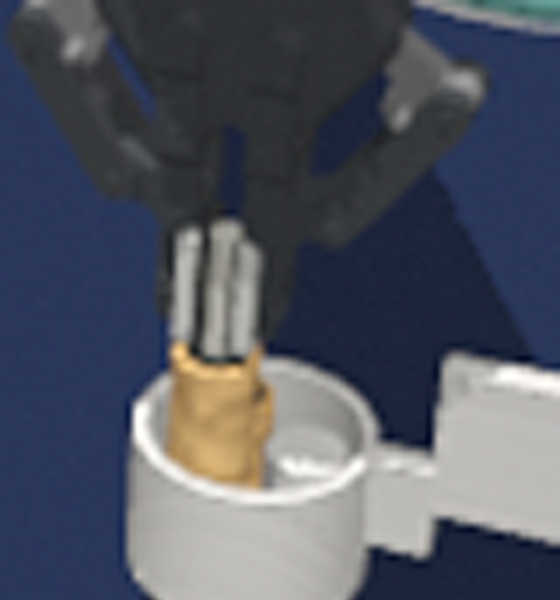

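```bash
python3 -m crank '[{"dx":0,"dy":0,"dz":4,"ax":0,"ay":0,"az":0},{"dx":0,"dy":0,"dz":4,"ax":0,"ay":0,"az":0}]';python3 -m crank '[{"dx":0,"dy":0,"dz":3,"ax":0,"ay":0,"az":0}]';python3 -m crank '[{"dx":0,"dy":0,"dz":3,"ax":0,"ay":0,"az":0}]';python3 -m crank '[{"dx":0,"dy":0,"dz":1.5,"ax":0,"ay":0,"az":0}]';python3 -m crank '[{"dx":0,"dy":0,"dz":1.5,"ax":0,"ay":0,"az":0}]'
```

```text
time: 30.75
eef_pos: [624.8, 94.0, 119.9]
ee_rot: [-0.073, 0.997, 0.0, 0.0]
wrist_force: [-0.3, 0.0, 0.1]
gripper_width: 8.5
time: 30.88
eef_pos: [624.7, 94.0, 116.9]
ee_rot: [-0.073, 0.997, 0.0, 0.0]
wrist_force: [0.4, -0.0, -0.1]
gripper_width: 8.5
time: 31.0
eef_pos: [624.8, 94.0, 114.0]
ee_rot: [-0.073, 0.997, 0.0, 0.0]
wrist_force: [0.1, 0.4, -0.6]
gripper_width: 8.6
time: 31.12
eef_pos: [624.7, 94.0, 112.5]
ee_rot: [-0.073, 0.997, 0.0, 0.0]
wrist_force: [1.8, 0.3, -0.5]
gripper_width: 8.6
time: 31.25
eef_pos: [624.9, 94.2, 111.4]
ee_rot: [-0.073, 0.997, 0.0, 0.0]
wrist_force: [-0.3, 0.8, 7.1]
gripper_width: 8.3
```

```bash
python3 -m crank '[{"dx":0,"dy":0,"dz":0,"ax":0,"ay":0,"az":0}]';python3 -m crank '[{"dx":0,"dy":0,"dz":0,"ax":0,"ay":0,"az":0},{"dx":0,"dy":0,"dz":0,"ax":0,"ay":0,"az":0}]' 34;python3 -m crank '[{"dx":0,"dy":0,"dz":-15,"ax":0,"ay":0,"az":0},{"dx":0,"dy":0,"dz":-50,"ax":0,"ay":0,"az":0},{"dx":0,"dy":0,"dz":-50,"ax":0,"ay":0,"az":0},{"dx":10,"dy":-50,"dz":-10,"ax":0,"ay":0,"az":0},{"dx":10,"dy":-50,"dz":0,"ax":0,"ay":0,"az":0}]'
python3 -m crank '[{"dx":15,"dy":-50,"dz":0,"ax":0,"ay":0,"az":0},{"dx":20,"dy":-50,"dz":0,"ax":0,"ay":0,"az":0},{"dx":20,"dy":-50,"dz":0,"ax":0,"ay":0,"az":0},{"dx":0,"dy":0,"dz":0,"ax":0,"ay":0,"az":0}]'
python3 - <<'E'
from h import *
for n in C: cv2.imwrite(f"pics/{n}25.png",snapshot(n)[:,:,::-1])
a=cv2.imread("pics/scene25.png");cv2.imwrite("pics/s25.png",cv2.resize(a[170:300,350:480],None,fx=4.6,fy=4.6,interpolation=cv2.INTER_CUBIC))
a=cv2.imread("pics/top25.png");cv2.imwrite("pics/t25.png",a);cv2.imwrite("pics/t25z.png",cv2.resize(a[145:215,150:280],None,fx=6,fy=6,interpolation=cv2.INTER_CUBIC))
print(sense()["joint_pos"].round(3),sense()["time"])
E
```

```text
time: 31.38
eef_pos: [625.0, 94.2, 111.5]
ee_rot: [-0.073, 0.997, 0.0, 0.001]
wrist_force: [-0.3, -0.0, 4.9]
gripper_width: 8.6
time: 31.62
eef_pos: [624.7, 93.9, 111.1]
ee_rot: [-0.073, 0.997, -0.0, 0.0]
wrist_force: [0.0, 0.5, 0.2]
gripper_width: 34.0
time: 32.25
eef_pos: [619.6, -8.5, 238.4]
ee_rot: [-0.073, 0.997, -0.0, 0.001]
wrist_force: [1.0, -0.6, 0.0]
gripper_width: 33.4
time: 32.75
eef_pos: [585.8, -169.0, 236.5]
ee_rot: [-0.069, 0.998, -0.0, 0.0]
wrist_force: [0.8, 1.5, 0.3]
gripper_width: 34.1
[ 1.019  0.666 -1.18   1.623  0.637  1.29   1.445] 32.85
```

View pics/s25.png

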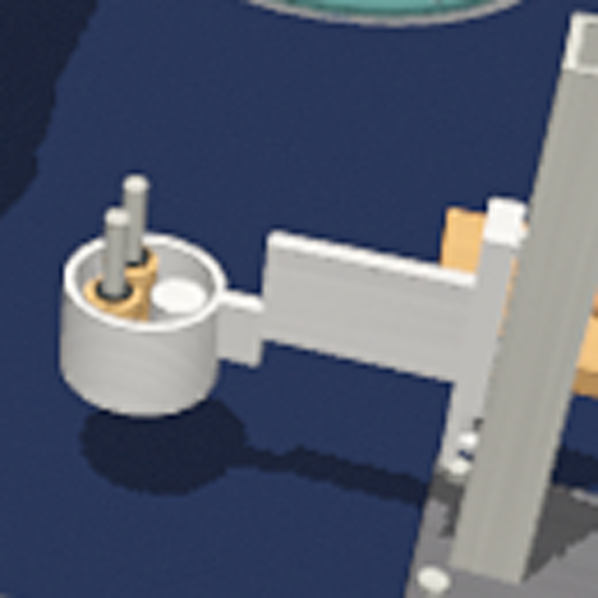

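View pics/t25z.png

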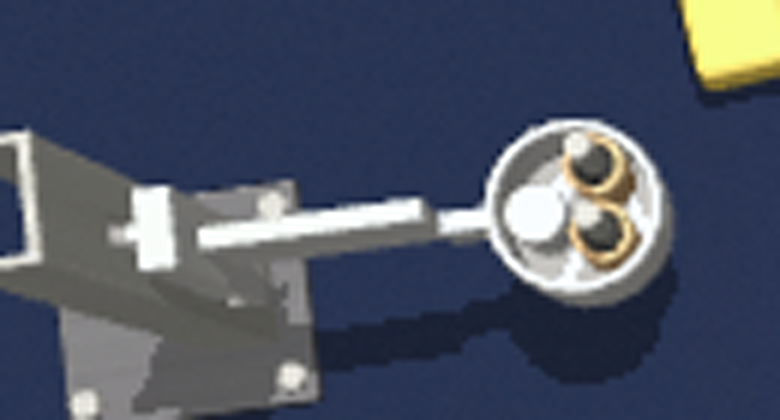

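View pics/t25.png

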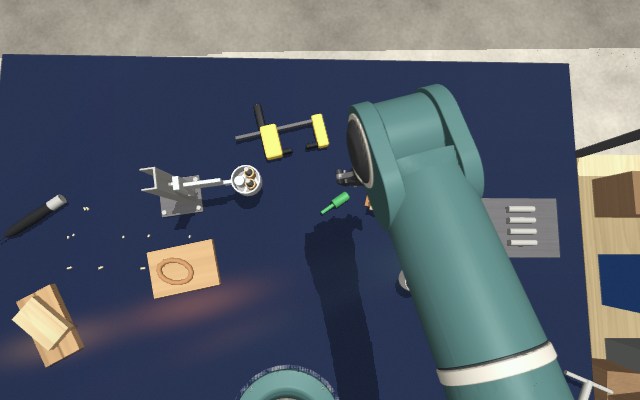

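Run:
```python
from ov import *
a=cv2.imread("pics/scene25.png");b=cv2.imread("pics/scene7.png")
x0,x1,y0,y1,f=435,480,205,285,7
o=[]
for im in (a,b):
    c=cv2.resize(im[y0:y1,x0:x1],None,fx=f,fy=f,interpolation=cv2.INTER_CUBIC);o.append(c)
cv2.imwrite("pics/lat.png",np.hstack(o))
```

```text
(no output)
```

View pics/lat.png

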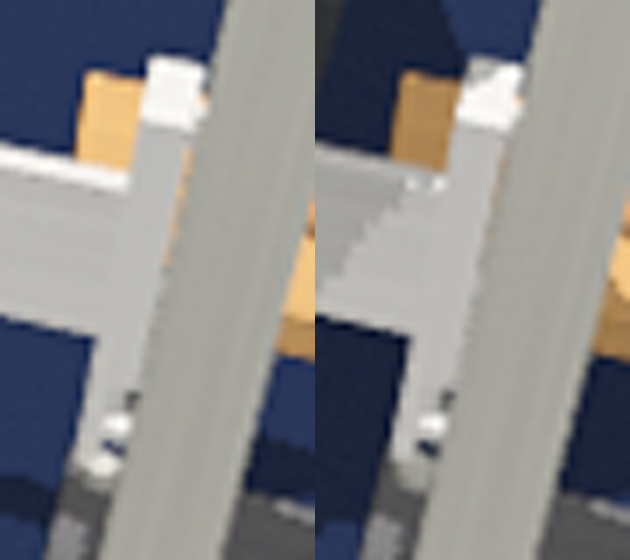

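```bash
python3 -c "
from plant import *
s=sense();print(s['time'],s['wrist_force'],s['joint_velocities'].round(3))
print(finish_job())"
```

```text
32.85 [0.56333133 1.20727622 0.15519007] [-0.034 -0.001 -0.012  0.007  0.    -0.005 -0.005]
the job is handed in; nothing more can be done
None
```

I hung the bracket in the upright and pressed it home, then moved both tan drums from the rack into its cup. I handed the job in at 32.9 s with the gripper clear of everything.

**Bracket:**
- The rear face met the upright about where expected, and the bracket stopped on the slot ends at home height under about 40 N. Wrist force never read more than about 47 N, well under the 120 N limit.
- The pictures show a dark nose just above the lug, the same when pressed and after release, which I take to be the sprung-out latch. The force pattern on the way down also fits the lug passing the nose.
- Before the final press I lifted the bracket about 3 mm against only a few newtons, so that pull did not prove a hard lock. I then pressed it home again. The latch joint itself could not be read.
- After release the cup end hangs about 1° low, roughly 2.4 mm at the cup. I put this down to play in the claws; the lug stays at the same height.

**Drums:** Each drum touched the floor at the expected height and went in without side contact. The last pictures from both cameras show both standing with shanks up, in a triangle with the post.

**Bystanders:** The clamp and oval look unmoved. The jar was partly hidden in the last top picture, but the arm never came near it at its height.

**Close to limits:** Joint 3 came within 0.003 rad of its range and joint 6 within about 0.002 rad, going by the readings between moves. None of those readings was past a limit.

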